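# Slide a test panel out of its jig and load it on the painting stand

## Robot

A 6-joint arm with a two-finger parallel gripper is mounted at the origin on the work surface. World frame = base frame: x ahead of the robot, y to its left, z up, the work surface at z = 0. Lengths are in m, angles in rad, forces in N, time in s.
With the tool pointing down it reaches from about 0.375 to 0.825 m from the base axis. Payload 5.5 kg.
Tool frame: the origin (TCP) lies at the very end of the fingers, on their centre line; the grasp point (between the pads) lies ctrl.grip_depth behind it (ctrl.grip_depth is the distance from the TCP to the grasp point, in m); z points along the fingers, y is the direction in which the jaws open and shut (so a half turn about z gives the same grasp; the last joint's range is limited). The gripper opens to 85 mm and grips with 20 to 120 N. Pads are 22 mm wide; open, the fingers measure 114 mm over their backs; the gripper's body (76 mm by 85 mm) begins 54 mm behind the grasp point. The pads swing forward as they close: fully open they stand 13 mm farther back than shut.
Start: joints at [-1.243, 0.314, -0.047, 1.21, 0, 1.571], TCP at [0.193, -0.568, 0.231] pointing down, gripper open.
Joint ranges: [-2.67, 2.67], [-0.69, 1.73], [-1.03, 1.25], [-2.08, 2.16], [-1.42, 1.45], [-3.14, 3.14]. Speed limits (rad/s): [2.39, 2.39, 3.01, 3.14, 3.14, 3.14].

## Interface

Orientations are given as a unit quaternion [x, y, z, w].
In Python, from station import ctrl gives the robot as it stands.
- The arm moves only by the shell command python3 -m jog 'ROWS' [FORCE]. ROWS is JSON, a list of rows, each an object of numbers: "wx", "wy", "wz": the turn, a rotation vector about the tool's x, y, z in rad; "tx", "ty", "tz": the shift along the tool's x, y, z in mm; "fingers": the closure in counts, from 0 (fully open) to 255 (shut). A call has 1 to 5 rows; each row is the pose to reach, as a shift and turn from the pose measured when the call began, along the tool's axes at that moment; what a row does not reach only later rows make up. A row lasts 1/12 s, in which the tool goes at most 41.7 mm and 7.16 degrees, less where a joint would pass 70% of its speed; a pose out of reach is approached as far as the arm can. A call with a gripper value outside its range is refused whole. The fingers move at their own pace and stop on an object; FORCE is the grip in N (left out, the last holds). Time passes only in rows, so rows that repeat a pose let the fingers close. It gives the time, the measured TCP pose, the force and the opening at its end, in the units of the state.
- ctrl.observe(): the state, without advancing time (a new reading comes with each control period).
- ctrl.snapshot(name): name is "scene" or "top" or "wrist"; returns a dict with "pixels" (384x512x3 uint8, red, green, blue), "fx", "fy", "cx", "cy" (pixels), "D" ([k1, k2, p1, p2, k3] as OpenCV has them; the pictures are not rectified), "R" (3x3) and "t" (3): a world point X has camera coordinates R X + t. Camera axes: x right, y down, z forward; pixel columns grow to the right and rows downward; lengths in m; the calibration is good to about 2 mm. A picture is of the moment at which its call begins. There is no depth.
- ctrl.sign_off(): hands the job in, once; it reports no verdict.
The state is a dict: "time_s": time; "q": joint angles; "joint_velocities": joint speeds; "joint_efforts": joint torques, N m; "position": TCP position; "ee_rot": TCP orientation; "ft_force": force on the tool from outside, world axes, zero at the start; "moment": the same for the moment, N m; "opening": finger opening in m.
Only numpy, scipy, OpenCV 4.12 (cv2) and the standard library are available. Lean on these libraries where they do the work, as an engineer would, in place of code of your own. Each camera call takes 0.05 s, during which the arm holds its last target.

## Task

The white test panel lies sunk in the channel of the wooden jig, where its sides cannot be gripped. With a steady, moderate press on its face slide it out over the jig's open end until it overhangs by roughly a third of its length and still lies flat, then pinch the overhanging part by its two sides, lift it clear and lay it gently on the painting stand: flat on the beam, centred and in line with it, between the two end lugs. Do not press hard on the panel or force it against jig or stand, do not let it fall, and leave the other things on the table alone.

Things in the scene. Friction and masses are not known exactly. Their poses are not given: they have to be found in the camera images.
- jig: fixed wooden jig 180 (x) x 108 (y) x 68 mm high; origin at the centre of its underside, z up. In its top a channel along x, 70 mm wide, 8 mm deep, its floor 60 mm above the table, open at the -x end (x = -90 mm, towards the robot), closed at +x by a stop at x = +80 mm. Below the open end all is free. The panel slides on it with friction about 0.3 to 0.5, rubber fingertips on the panel have more
- jig_edge (a point): middle of the jig's open edge, on the channel floor (jig frame x = -90, y = 0, z = 60 mm)
- panel: loose flat white-coated, steel-faced panel 150 (x) x 62 (y) x 6 mm, 0.18 to 0.29 kg; origin at the centre of its underside, x along its length, z up. It starts in the channel, top face 2 mm below the side rails, +x end within 4 mm of the stop (no room behind it), -x end 16 to 19 mm inside the open edge. It tips off if it overhangs over 72 mm. A steady press of 8 to 16 N drags it, less slips; over 25 N spoils it
- panel_front (a point): middle of the panel's -x end, at its underside (panel frame x = -75 mm); its distance beyond jig_edge along the jig's -x is the overhang
- stand: fixed painting stand: wooden base 200 (x) x 110 (y) x 10 mm with an aluminium beam 40 mm wide along its x axis, beam top 60 mm above the table; at each end a lug stands 8 mm higher, inner faces at x = -84 and +84 mm. The beam is narrower than the panel, so fingers at the panel's sides pass beside it. Origin at the centre of the base's underside, z up
- stand_top (a point): centre of the beam's top face (60 mm above the stand's origin): the panel's origin belongs here
- cup: bystander: paper cup, 72 mm across, 85 mm high, between jig and stand; origin at the centre of its underside
- tape: bystander: cardboard tape core lying flat, 90 mm across, 24 mm high, between jig and stand, nearer the robot; origin at the centre of its underside
- jar: bystander: glass jar, 60 mm across, 80 mm high, beyond jig or stand on the left; origin at the centre of its underside
- block: bystander: plaster block 90 x 60 x 40 mm, beyond jig or stand on the right; origin at the centre of its underside
- brush: bystander: brush lying on the left, 190 mm long; origin on its underside near its middle
- spatula: bystander: spatula lying on the right, 200 mm long; origin on its underside near its middle
- offcut: bystander: wooden off-cut 110 x 80 x 12 mm at the left; origin at the centre of its underside
Not all that is in view belongs to the job. Of the things like the panel, leave any that is green or orange; of the rest the smaller one is meant.

How it is judged:
By the outcome, as a careful person would: the job done as asked, in the order asked, and still so for the second after the job is handed in, with the robot touching nothing.
It also fails if it takes over 72 s, if anything falls off the work surface, if the arm or the gripper's body presses on something with over 40 N, if the wrist force passes 120 N, or if a joint passes its speed limit or range.

## Working session

There is one attempt and no reset: what is moved stays moved. The work goes in short steps, Python scripts to look and compute and a shell command to move; the robot and the scene stay as the last step left them, time stands still between calls to the robot, and variables do not carry over. Pictures are saved under pics/ and viewed, and the job is handed in when it is done.

```bash
ls; mkdir -p pics; python3 - <<'E'
from station import ctrl
import cv2, numpy as np
print({k:np.round(v,3).tolist() for k,v in ctrl.observe().items()}, ctrl.grip_depth)
for n in ["scene","top","wrist"]:
    s=ctrl.snapshot(n); cv2.imwrite(f"pics/{n}0.png",s["pixels"][:,:,::-1])
    print(n,s["fx"],s["fy"],s["cx"],s["cy"],s["D"],np.round(s["R"],4).tolist(),np.round(s["t"],4).tolist())
E
```

```text
pics
{'time_s': 0.0, 'q': [-1.243, 0.314, -0.048, 1.21, -0.0, 1.571], 'joint_velocities': [-0.0, 0.001, 0.001, -0.001, -0.001, -0.001], 'joint_efforts': [0.002, -53.959, 33.975, 0.019, 0.0, -0.0], 'position': [0.193, -0.568, 0.23], 'ee_rot': [0.987, 0.163, -0.0, -0.001], 'ft_force': [-0.227, 0.437, 0.196], 'moment': [-0.05, -0.005, -0.002], 'opening': 0.085} 0.0187
scene 347.4203096285694 347.4203096285694 253.70663169583926 181.66943848083605 [0.01922302 0.         0.         0.         0.        ] [[0.3633, 0.9315, -0.0153], [0.7664, -0.3082, -0.5636], [-0.5298, 0.193, -0.8259]] [-0.1843, -0.3612, 1.5322]
top 354.77911618577764 354.77911618577764 256.81928876460364 192.85057426755665 [-0.09909228  0.          0.          0.          0.        ] [[-0.0042, -0.9998, 0.0179], [-0.9868, 0.0013, -0.1617], [0.1617, -0.0184, -0.9867]] [0.0054, 0.5314, 0.9657]
wrist 344.4829713313629 344.4829713313629 255.32304699577506 197.78522379416597 [-0.05855106  0.          0.          0.          0.        ] [[0.321, -0.9471, -0.0021], [-0.9059, -0.3077, 0.2911], [-0.2763, -0.0915, -0.9567]] [-0.5993, -0.0376, 0.3796]
```

View pics/scene0.png

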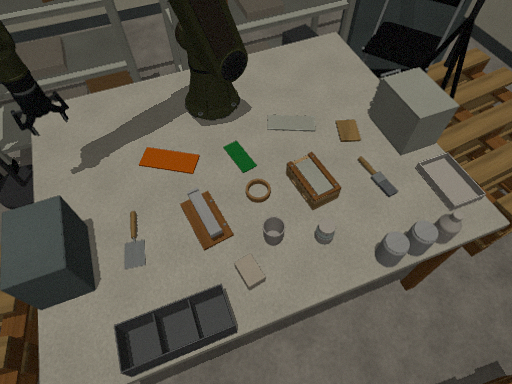

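View pics/top0.png

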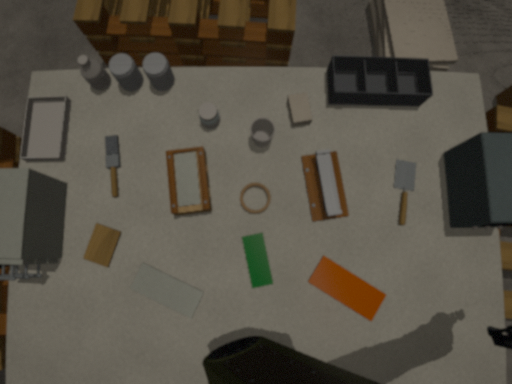

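View pics/wrist0.png

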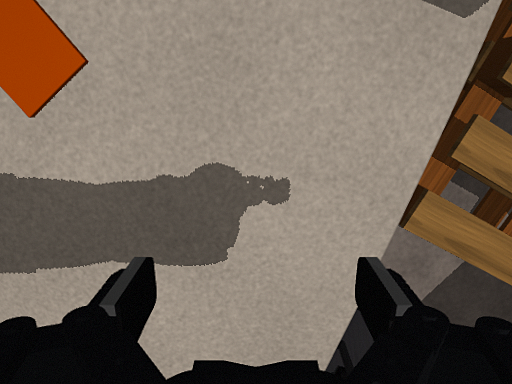

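The top view shows the jig with a white panel near (188,180), the stand near (325,185), the cup at (262,132) and the tape at (255,198).

Things that could be taken for the panel (top-view pixels): green plate (257,260), orange plate (346,288), large whitish plate (167,289), and the whitish plate in the jig (188,178). Green and orange are excluded. Of the other two, the one in the jig is the smaller, so I choose that and check it in a close crop.

```bash
python3 - <<'E'
import cv2
a=cv2.imread("pics/top0.png")
cv2.imwrite("pics/crop_jig.png",cv2.resize(a[140:222,155:222],None,fx=7,fy=7,interpolation=cv2.INTER_CUBIC))
cv2.imwrite("pics/crop_stand.png",cv2.resize(a[140:230,295:355],None,fx=6.5,fy=6.5,interpolation=cv2.INTER_CUBIC))
E
```

```text
(no output)
```

View pics/crop_jig.png

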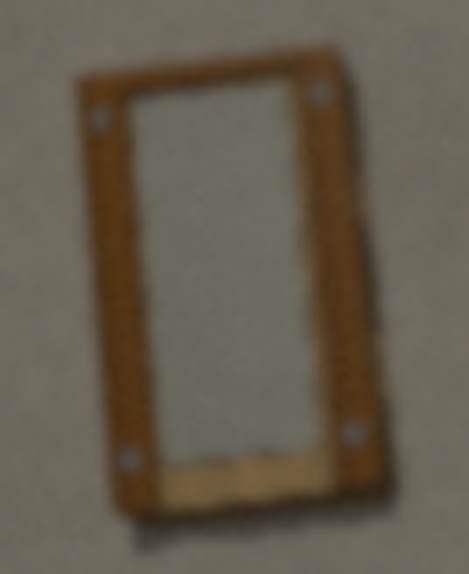

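View pics/crop_stand.png

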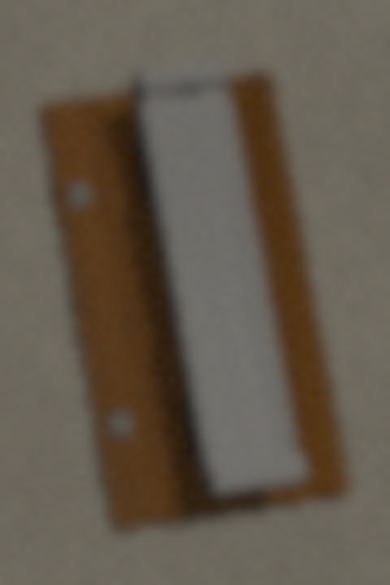

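The close crop confirms it. The off-white panel sits inside the wooden jig, with an open strip of channel floor at the bottom (robot side) at crop (245,480). The stand crop shows the beam from about (185,90) to (258,480). Next I measure.

```bash
cat > h.py <<'E'
import numpy as np, cv2
from station import ctrl
from scipy.spatial.transform import Rotation as Ro
def ray(s,px,z):
    K=np.array([[s["fx"],0,s["cx"]],[0,s["fy"],s["cy"]],[0,0,1]])
    u=cv2.undistortPoints(np.array(px,float).reshape(-1,1,2),K,np.array(s["D"],float)).reshape(-1,2)
    R=np.array(s["R"]);t=np.array(s["t"]);C=-R.T@t
    d=np.c_[u,np.ones(len(u))]@R
    return C+d*((z-C[2])/d[:,2])[:,None]
def proj(s,X):
    K=np.array([[s["fx"],0,s["cx"]],[0,s["fy"],s["cy"]],[0,0,1]])
    return cv2.projectPoints(np.array(X,float).reshape(-1,3),cv2.Rodrigues(np.array(s["R"]))[0],np.array(s["t"]),K,np.array(s["D"],float))[0].reshape(-1,2)
def snap(n,f):
    s=ctrl.snapshot(n); cv2.imwrite(f"pics/{f}.png",s["pixels"][:,:,::-1]); return s
def delta(xyz,yaw=None):
    """tool-frame shift mm (and wz deg) from measured pose to TCP xyz; yaw = desired world angle of tool y axis (mod pi)"""
    o=ctrl.observe();R=Ro.from_quat(o["ee_rot"]);p=np.array(o["position"])
    d=R.inv().apply(np.array(xyz)-p)*1000
    print("t",round(o["time_s"],2),"pos",p.round(4),"F",np.round(o["ft_force"],1),"open",round(o["opening"],4),"| shift mm",d.round(1))
    if yaw is not None:
        best=None
        for k in (0,np.pi):
            y=np.array([np.cos(yaw+k),np.sin(yaw+k),0]); z=np.array([0,0,-1.]); x=np.cross(y,z)
            w=(R.inv()*Ro.from_matrix(np.c_[x,y,z])).as_rotvec()
            print("   rotvec",w.round(4))
def rect(s,box,z,f):
    """box=(r0,r1,c0,c1) ; f(hsv)->mask ; returns minAreaRect in world"""
    m=np.zeros(s["pixels"].shape[:2],np.uint8); r0,r1,c0,c1=box
    hsv=cv2.cvtColor(np.ascontiguousarray(s["pixels"]),cv2.COLOR_RGB2HSV)
    m[r0:r1,c0:c1]=f(hsv)[r0:r1,c0:c1]*255
    m=cv2.morphologyEx(m,cv2.MORPH_OPEN,np.ones((3,3)))
    c=max(cv2.findContours(m,cv2.RETR_EXTERNAL,cv2.CHAIN_APPROX_NONE)[0],key=cv2.contourArea)
    W=ray(s,c.reshape(-1,2),z)
    (cx,cy),(w,h),a=cv2.minAreaRect((W[:,:2]*1000).astype(np.float32))
    if w<h: w,h,a=h,w,a+90
    a=(a+90)%180-90
    return np.round([cx,cy,w,h,a],1),m
E
python3 - <<'E'
from h import *
s=ctrl.snapshot("top")
g=lambda h:(h[...,1]<60)
hs=cv2.cvtColor(np.ascontiguousarray(s["pixels"]),cv2.COLOR_RGB2HSV)
print("hsv panel",hs[180,188],"wood",hs[180,172],"floor",hs[208,190],"beam",hs[180,325],"table",hs[180,230])
# jig corners hand-read from crop (scale 7, offset 155,140)
c=lambda pts,k,ox,oy:[((x+.5)/k-.5+ox,(y+.5)/k-.5+oy) for x,y in pts]
J=ray(s,c([(80,78),(338,45),(395,480),(115,515)],7,155,140),.068);P=ray(s,c([(132,93),(293,82),(325,450),(155,462)],7,155,140),.066)
B=ray(s,c([(140,97),(232,90),(305,480),(212,495)],6.5,295,140),.060)
for n,Q in(("jig",J),("panel",P),("beam",B)):
    print(n,Q.mean(0).round(4),(np.linalg.norm(np.roll(Q,-1,0)-Q,axis=1)*1000).round(0)); v=(Q[0]+Q[1]-Q[2]-Q[3]);print(" yaw",np.degrees(np.arctan2(v[1],v[0])).round(1)); 
for n,p in dict(cup=(262,132),tape=(255,198),jar=(208,116),brush=(112,165)).items(): print(n,ray(s,[p],.03).round(3))
E
```

```text
hsv panel [ 25  30 109] wood [ 15 188  84] floor [ 18 119 118] beam [ 24  11 112] table [ 22  35 109]
jig [0.5667 0.1975 0.068 ] [106. 179. 111. 179.]
 yaw 7.6
panel [0.5699 0.2001 0.066 ] [ 66. 151.  67. 151.]
 yaw 5.9
beam [ 0.5542 -0.1995  0.06  ] [ 41. 175.  41. 178.]
 yaw 8.2
cup [[ 0.717 -0.013  0.03 ]]
tape [[0.519 0.009 0.03 ]]
jar [[0.767 0.149 0.03 ]]
brush [[0.617 0.431 0.03 ]]
```

```bash
python3 - <<'E'
from h import *
s=ctrl.snapshot("wrist");o=ctrl.observe();R=Ro.from_quat(o["ee_rot"])
C=-np.array(s["R"]).T@np.array(s["t"]);print("cam in tool mm",(R.inv().apply(C-np.array(o["position"]))*1000).round(1), R.inv().apply(np.array(s["R"]).T[:,2]).round(3), "tool x",R.apply([1,0,0]).round(3))
delta([.49,-.205,.26],np.radians(8-90))
E
```

```text
cam in tool mm [  73.9    0.4 -142.2] [-0.291 -0.001  0.957] tool x [0.947 0.322 0.   ]
t 0.25 pos [ 0.1931 -0.5678  0.2309] F [ 1.  -0.2 -0.3] open 0.0854 | shift mm [ 397.9 -247.9  -28.9]
   rotvec [-8.000e-04  1.000e-04  1.882e-01]
   rotvec [-1.0000e-04 -1.2000e-03 -2.9534e+00]
```

```bash
R='{"tx":398,"ty":-248,"tz":-29,"wz":0.188}'; true
python3 -m jog '[{"tx":398,"ty":-248,"tz":-29,"wz":0.188},{"tx":398,"ty":-248,"tz":-29,"wz":0.188},{"tx":398,"ty":-248,"tz":-29,"wz":0.188},{"tx":398,"ty":-248,"tz":-29,"wz":0.188},{"tx":398,"ty":-248,"tz":-29,"wz":0.188}]'
python3 -c "
from h import *
delta([.49,-.205,.26],np.radians(8-90))"
```

```text
t 0.25 pos [ 0.1931 -0.5678  0.2309] F [ 1.  -0.2 -0.3] open 0.0854 | shift mm [ 397.9 -247.9  -28.9]
   rotvec [-8.000e-04  1.000e-04  1.882e-01]
   rotvec [-1.0000e-04 -1.2000e-03 -2.9534e+00]validation failed for argument at $[0]...
```

```bash
python3 -m jog '[{"wx":0,"wy":0,"wz":0.188,"tx":398,"ty":-248,"tz":-29,"fingers":0},{"wx":0,"wy":0,"wz":0.188,"tx":398,"ty":-248,"tz":-29,"fingers":0},{"wx":0,"wy":0,"wz":0.188,"tx":398,"ty":-248,"tz":-29,"fingers":0},{"wx":0,"wy":0,"wz":0.188,"tx":398,"ty":-248,"tz":-29,"fingers":0},{"wx":0,"wy":0,"wz":0.188,"tx":398,"ty":-248,"tz":-29,"fingers":0}]'
python3 -c "
from h import *
delta([.49,-.205,.26],np.radians(8-90))"
```

```text
time_s: 0.67
position: [0.3251, -0.4059, 0.2441]
ee_rot: [0.998, 0.069, -0.0, -0.0]
ft_force: [0.6, 0.7, -0.9]
opening: 0.0855
t 0.67 pos [ 0.3251 -0.4059  0.2441] F [ 0.6  0.7 -0.9] open 0.0855 | shift mm [ 191.2 -176.2  -15.8]
   rotvec [-0.0008  0.     -0.0006]
   rotvec [1.000e-04 1.300e-03 3.141e+00]
```

All seven fields are required. Continuing.

```bash
python3 -m jog '[{"wx":0,"wy":0,"wz":0,"tx":191,"ty":-176,"tz":-16,"fingers":0},{"wx":0,"wy":0,"wz":0,"tx":191,"ty":-176,"tz":-16,"fingers":0},{"wx":0,"wy":0,"wz":0,"tx":191,"ty":-176,"tz":-16,"fingers":0},{"wx":0,"wy":0,"wz":0,"tx":191,"ty":-176,"tz":-16,"fingers":0},{"wx":0,"wy":0,"wz":0,"tx":191,"ty":-176,"tz":-16,"fingers":0}]'
python3 -m jog '[{"wx":0,"wy":0,"wz":0,"tx":46,"ty":-43,"tz":-5,"fingers":0},{"wx":0,"wy":0,"wz":0,"tx":46,"ty":-43,"tz":-5,"fingers":0},{"wx":0,"wy":0,"wz":0,"tx":46,"ty":-43,"tz":-5,"fingers":0},{"wx":0,"wy":0,"wz":0,"tx":46,"ty":-43,"tz":-5,"fingers":0}]'
python3 -c "
from h import *
snap('wrist','w_stand')
delta([.48,.19,.26],np.radians(7-90))"
```

```text
time_s: 1.08
position: [0.4569, -0.2448, 0.2572]
ee_rot: [0.998, 0.069, 0.0, -0.0]
ft_force: [1.0, -1.1, 0.6]
opening: 0.0857
time_s: 1.42
position: [0.4971, -0.1948, 0.2621]
ee_rot: [0.997, 0.071, -0.0, -0.0]
ft_force: [0.6, 0.0, -0.4]
opening: 0.0854
t 1.47 pos [ 0.4963 -0.1956  0.262 ] F [-0.9 -0.3  0.1] open 0.0852 | shift mm [  37.6 -384.1    2.1]
   rotvec [-0.0003  0.0005  0.0179]
   rotvec [-8.0000e-04 -4.0000e-04 -3.1237e+00]
```

View pics/w_stand.png

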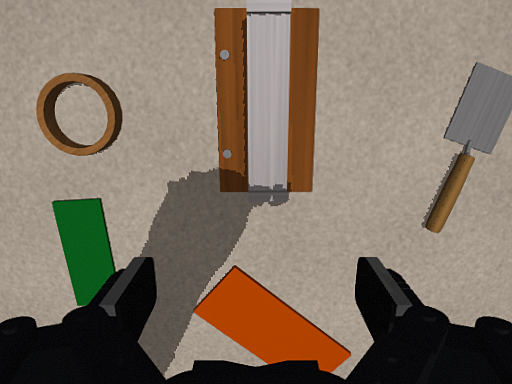

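The wrist view shows the beam as columns 247–291 from row 12 to about row 188, with the base corners near (215,9), (319,9), (312,191) and (219,191). I measure both.

```bash
python3 - <<'E'
from h import *
a=cv2.imread("pics/w_stand.png")
b=cv2.resize(a[0:215,200:335],None,fx=2.7,fy=2.7,interpolation=cv2.INTER_CUBIC)
cv2.imwrite("pics/w_stand_c.png",b)
s=snap("wrist","w_stand1")
hs=cv2.cvtColor(np.ascontiguousarray(s["pixels"]),cv2.COLOR_RGB2HSV)
m=((hs[...,1]>110)&(hs[...,0]<20))
print([ (r,np.where(m[r,200:335])[0][[0,-1]]+200) for r in (20,60,100,140,160,185)])
bm=(hs[...,1]<35)&(hs[...,2]>60)
for r in (20,40,60,80,100,120,140,160): 
    c=np.where(bm[r,235:300])[0]+235; print(r,c[0],c[-1],ray(s,[[c[0]-.5,r],[c[-1]+.5,r]],.06)[:,:2].round(4).tolist())
B=ray(s,[(214.5,8),(319.5,8),(312.5,190),(218.5,190)],.010)
print(B[:,:2].round(4),B.mean(0).round(4),(np.linalg.norm(np.roll(B,-1,0)-B,axis=1)*1000).round(1));v=B[0]+B[1]-B[2]-B[3];print(np.degrees(np.arctan2(v[1],v[0])))
E
```

```text
[(20, array([214, 317])), (60, array([215, 316])), (100, array([216, 314])), (140, array([218, 312])), (160, array([218, 312])), (185, array([219, 311]))]
20 246 288 [[0.6331, -0.1676], [0.6386, -0.2066]]
40 246 287 [[0.616, -0.1699], [0.6215, -0.2084]]
60 246 287 [[0.5985, -0.1722], [0.6041, -0.2113]]
80 247 287 [[0.5808, -0.1755], [0.5862, -0.2142]]
100 247 287 [[0.5624, -0.178], [0.568, -0.2172]]
120 247 286 [[0.5436, -0.1805], [0.549, -0.2193]]
140 247 286 [[0.5242, -0.1831], [0.5297, -0.2225]]
160 248 286 [[0.5043, -0.1867], [0.5098, -0.2258]]
[[ 0.6495 -0.1314]
 [ 0.6649 -0.2398]
 [ 0.4697 -0.2682]
 [ 0.4542 -0.1575]] [ 0.5596 -0.1992  0.01  ] [109.5 197.2 111.9 197. ]
7.948873451047439
```

View pics/w_stand_c.png

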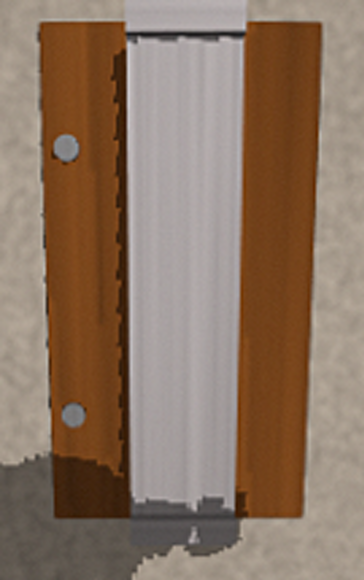

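```bash
python3 - <<'E'
from h import *
s=ctrl.snapshot("wrist")
A=ray(s,[(200+185/2.7-.5,33/2.7-.5),(200+185/2.7-.5,515/2.7-.5)],.068);print(A.round(4),np.linalg.norm(A[0]-A[1]),A.mean(0))
A=ray(s,[(200+185/2.7-.5,39/2.7-.5)],.060);print(A.round(4))
E
python3 -m jog '[{"wx":0,"wy":0,"wz":0.018,"tx":38,"ty":-384,"tz":2,"fingers":0},{"wx":0,"wy":0,"wz":0.018,"tx":38,"ty":-384,"tz":2,"fingers":0},{"wx":0,"wy":0,"wz":0.018,"tx":38,"ty":-384,"tz":2,"fingers":0},{"wx":0,"wy":0,"wz":0.018,"tx":38,"ty":-384,"tz":2,"fingers":0},{"wx":0,"wy":0,"wz":0.018,"tx":38,"ty":-384,"tz":2,"fingers":0}]'
python3 -c "
from h import *
delta([.48,.19,.26],np.radians(7-90))"
```

```text
[[ 0.6408 -0.1877  0.068 ]
 [ 0.4775 -0.2119  0.068 ]] 0.165106823807123 [ 0.55916308 -0.19982602  0.068     ]
[[ 0.6407 -0.188   0.06  ]]
time_s: 1.98
position: [0.4872, 0.0125, 0.2612]
ee_rot: [0.998, 0.058, -0.0, -0.0]
ft_force: [2.1, -0.1, -0.1]
opening: 0.0854
t 1.98 pos [0.4872 0.0125 0.2612] F [ 2.1 -0.1 -0.1] open 0.0854 | shift mm [  13.5 -177.1    1.3]
   rotvec [-0.0002  0.0002 -0.0058]
   rotvec [3.0000e-04 4.0000e-04 3.1358e+00]
```

```bash

python3 -m jog '[{"wx":0,"wy":0,"wz":0,"tx":13,"ty":-177,"tz":1,"fingers":0},{"wx":0,"wy":0,"wz":0,"tx":13,"ty":-177,"tz":1,"fingers":0},{"wx":0,"wy":0,"wz":0,"tx":13,"ty":-177,"tz":1,"fingers":0},{"wx":0,"wy":0,"wz":0,"tx":13,"ty":-177,"tz":1,"fingers":0},{"wx":0,"wy":0,"wz":0,"tx":13,"ty":-177,"tz":1,"fingers":0}]'
python3 - <<'E'
from h import *
s=snap("wrist","w_jig")
hs=cv2.cvtColor(np.ascontiguousarray(s["pixels"]),cv2.COLOR_RGB2HSV)
print(hs[100,260],hs[180,260]); delta([.48,.19,.26],np.radians(7-90))
cv2.imwrite("pics/w_jig_c.png",cv2.resize(s["pixels"][0:220,190:340,::-1],None,fx=2.7,fy=2.7,interpolation=cv2.INTER_CUBIC))
E
```

```text
time_s: 2.4
position: [0.4931, 0.0955, 0.2603]
ee_rot: [0.996, 0.085, -0.002, -0.017]
ft_force: [0.3, -0.1, -0.0]
opening: 0.0855
[ 14  36 176] [19 44 92]
t 2.45 pos [0.4934 0.0955 0.2602] F [0.6 0.1 0.4] open 0.0855 | shift mm [  2.8 -95.4   3.5]
   rotvec [-0.0342  0.0019  0.0476]
   rotvec [-2.9000e-03 -5.2900e-02 -3.0936e+00]
```

View pics/w_jig.png

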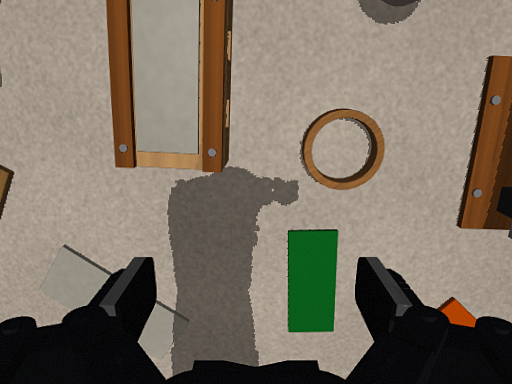

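View pics/w_jig_c.png

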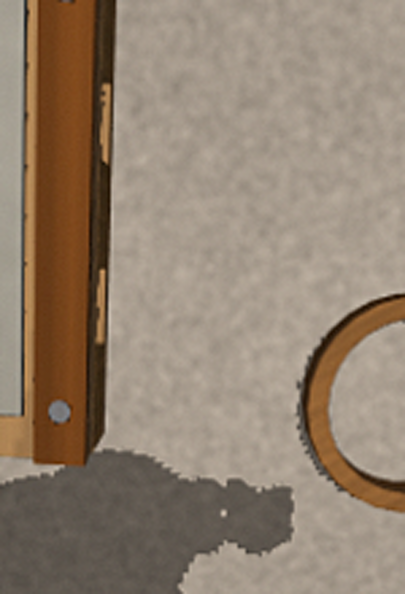

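The arm stopped short and tilted a little, so I look at the joints.

```bash
python3 -c "
from h import *
o=ctrl.observe();print(np.round(o['q'],3),np.round(o['joint_velocities'],3))"
```

```text
[ 0.169  0.12  -0.224  1.227  0.034  3.14 ] [-0.014 -0.005 -0.01   0.003 -0.009  0.001]
```

Joint 6 is at its limit (3.14), so I turn the tool half round (wz −π), which gives the same grasp with q6 near 0.

```bash

python3 -m jog '[{"wx":0,"wy":0,"wz":-0.6,"tx":0,"ty":0,"tz":0,"fingers":0},{"wx":0,"wy":0,"wz":-0.6,"tx":0,"ty":0,"tz":0,"fingers":0},{"wx":0,"wy":0,"wz":-0.6,"tx":0,"ty":0,"tz":0,"fingers":0},{"wx":0,"wy":0,"wz":-0.6,"tx":0,"ty":0,"tz":0,"fingers":0},{"wx":0,"wy":0,"wz":-0.6,"tx":0,"ty":0,"tz":0,"fingers":0}]' | head -3
python3 -c "
from h import *
delta([.585,.2,.26],np.radians(7-90))"
```

```text
time_s: 2.87
position: [0.4936, 0.0935, 0.2601]
ee_rot: [0.926, 0.377, 0.003, -0.017]
t 2.87 pos [0.4936 0.0935 0.2601] F [-0.5  0.1 -0.2] open 0.0854 | shift mm [139.7 -12.5   3. ]
   rotvec [-0.0333 -0.008   0.6501]
   rotvec [ 0.0104 -0.0429 -2.4912]
```

```bash

python3 -m jog '[{"wx":0.01,"wy":-0.043,"wz":-2.49,"tx":140,"ty":-12,"tz":3,"fingers":0},{"wx":0.01,"wy":-0.043,"wz":-2.49,"tx":140,"ty":-12,"tz":3,"fingers":0},{"wx":0.01,"wy":-0.043,"wz":-2.49,"tx":140,"ty":-12,"tz":3,"fingers":0},{"wx":0.01,"wy":-0.043,"wz":-2.49,"tx":140,"ty":-12,"tz":3,"fingers":0},{"wx":0.01,"wy":-0.043,"wz":-2.49,"tx":140,"ty":-12,"tz":3,"fingers":0}]' | head -3
python3 -c "
from h import *
delta([.585,.2,.26],np.radians(7-90))"
```

```text
time_s: 3.28
position: [0.5882, 0.2005, 0.2586]
ee_rot: [0.765, 0.644, 0.003, -0.014]
t 3.28 pos [0.5882 0.2005 0.2586] F [-0.8 -0.8  0. ] open 0.0855 | shift mm [-1.  -3.  -1.3]
   rotvec [-0.0301 -0.0074  1.2779]
   rotvec [ 0.0081 -0.0326 -1.8635]
```

```bash

python3 -m jog '[{"wx":0.008,"wy":-0.033,"wz":-1.86,"tx":-1,"ty":-3,"tz":-1,"fingers":0},{"wx":0.008,"wy":-0.033,"wz":-1.86,"tx":-1,"ty":-3,"tz":-1,"fingers":0},{"wx":0.008,"wy":-0.033,"wz":-1.86,"tx":-1,"ty":-3,"tz":-1,"fingers":0},{"wx":0.008,"wy":-0.033,"wz":-1.86,"tx":-1,"ty":-3,"tz":-1,"fingers":0},{"wx":0.008,"wy":-0.033,"wz":-1.86,"tx":-1,"ty":-3,"tz":-1,"fingers":0}]' | head -3
python3 -c "
from h import *
delta([.585,.2,.26],np.radians(7-90))"
```

```text
time_s: 3.7
position: [0.5857, 0.1978, 0.2594]
ee_rot: [0.531, 0.847, 0.001, -0.01]
t 3.7 pos [0.5857 0.1978 0.2594] F [-0.   0.6 -1.1] open 0.0856 | shift mm [ 2.3  0.3 -0.6]
   rotvec [-0.0235 -0.0047  1.9004]
   rotvec [ 0.0043 -0.0215 -1.2411]
```

```bash

python3 -m jog '[{"wx":0.004,"wy":-0.0215,"wz":-1.24,"tx":2,"ty":0,"tz":0,"fingers":0},{"wx":0.004,"wy":-0.0215,"wz":-1.24,"tx":2,"ty":0,"tz":0,"fingers":0},{"wx":0.004,"wy":-0.0215,"wz":-1.24,"tx":2,"ty":0,"tz":0,"fingers":0},{"wx":0.004,"wy":-0.0215,"wz":-1.24,"tx":2,"ty":0,"tz":0,"fingers":0},{"wx":0.004,"wy":-0.0215,"wz":-1.24,"tx":2,"ty":0,"tz":0,"fingers":0}]' | head -3
python3 -c "
from h import *
delta([.585,.2,.26],np.radians(7-90))"
```

```text
time_s: 4.12
position: [0.5855, 0.1972, 0.2592]
ee_rot: [0.245, 0.97, 0.001, -0.005]
t 4.12 pos [0.5855 0.1972 0.2592] F [-0.2  0.4  0.5] open 0.0855 | shift mm [ 1.8  2.2 -0.8]
   rotvec [-1.3900e-02 -2.4000e-03  2.5253e+00]
   rotvec [ 0.0019 -0.0106 -0.6163]
```

```bash

python3 -m jog '[{"wx":0.002,"wy":-0.0106,"wz":-0.616,"tx":2,"ty":2,"tz":0,"fingers":0},{"wx":0.002,"wy":-0.0106,"wz":-0.616,"tx":2,"ty":2,"tz":0,"fingers":0},{"wx":0.002,"wy":-0.0106,"wz":-0.616,"tx":2,"ty":2,"tz":0,"fingers":0},{"wx":0.002,"wy":-0.0106,"wz":-0.616,"tx":2,"ty":2,"tz":0,"fingers":0},{"wx":0.002,"wy":-0.0106,"wz":-0.616,"tx":2,"ty":2,"tz":0,"fingers":0}]' | head -3
python3 -m jog '[{"wx":0,"wy":0,"wz":0,"tx":0,"ty":0,"tz":0,"fingers":0},{"wx":0,"wy":0,"wz":0,"tx":0,"ty":0,"tz":0,"fingers":0}]' | head -3
python3 - <<'E'
from h import *
s=snap("wrist","w_jig2")
delta([.585,.2,.26],np.radians(7-90))
print(proj(s,[[.567,.198,.068]]))
E
```

```text
time_s: 4.53
position: [0.5854, 0.1977, 0.2589]
ee_rot: [-0.062, 0.998, -0.0, -0.0]
time_s: 4.7
position: [0.5859, 0.1957, 0.2588]
ee_rot: [-0.059, 0.998, -0.001, -0.0]
t 4.75 pos [0.5858 0.1961 0.2588] F [-0.1  0.9 -0.3] open 0.0854 | shift mm [ 0.3  4.  -1.2]
   rotvec [-1.1000e-03  2.1000e-03  3.1386e+00]
   rotvec [-0.0014 -0.0007 -0.003 ]
[[260.67295564 153.41688806]]
```

View pics/w_jig2.png

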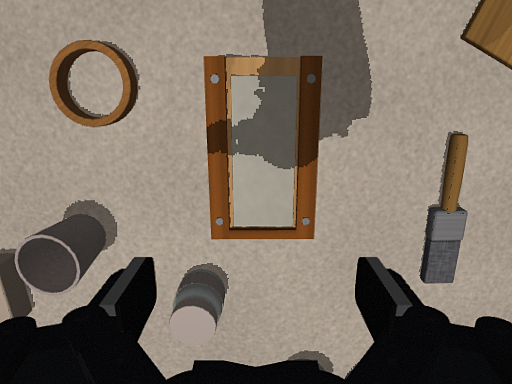

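The wrist view now looks forward. The jig top runs from (204,56) to (314,239), with the panel inside at (231–299, 75–228). The jar is at (200,310) and the cup at (60,255).

```bash
python3 - <<'E'
import cv2
a=cv2.imread("pics/w_jig2.png")
cv2.imwrite("pics/w_jig2_c.png",cv2.resize(a[45:250,195:330],None,fx=2.9,fy=2.9,interpolation=cv2.INTER_CUBIC))
E
```

```text
(no output)
```

View pics/w_jig2_c.png

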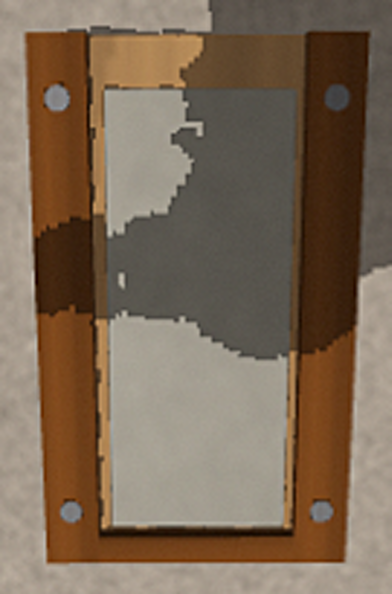

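```bash
python3 - <<'E'
from h import *
s=ctrl.snapshot("wrist")
c=lambda pts,k=2.9,ox=195,oy=45:[((x+.5)/k-.5+ox,(y+.5)/k-.5+oy) for x,y in pts]
sets=dict(jig=([(46,561),(344,561),(369,32),(26,32)],.068),panel=([(112,525),(285,527),(297,88),(104,88)],.066),
 floorend=([(90,35),(305,35)],.060),chan=([(100,530),(294,533),(305,32),(88,32)],.068))
for n,(p,z) in sets.items():
    Q=ray(s,c(p),z);print(n,Q[:,:2].round(4).tolist(),"mid",Q.mean(0).round(4),(np.linalg.norm(np.roll(Q,-1,0)-Q,axis=1)*1000).round(1))
    if len(Q)==4: v=Q[0]+Q[1]-Q[2]-Q[3];print("  yaw",np.degrees(np.arctan2(v[1],v[0])).round(2))
E
```

```text
jig [[0.6617, 0.1572], [0.649, 0.2642], [0.4713, 0.2428], [0.4841, 0.1361]] mid [0.5665 0.2001 0.068 ] [107.8 179.  107.4 178.9]
  yaw 6.82
panel [[0.6458, 0.1795], [0.6392, 0.2413], [0.4906, 0.2231], [0.4979, 0.162]] mid [0.5684 0.2015 0.066 ] [ 62.2 149.7  61.5 148.9]
  yaw 6.89
floorend [[0.482, 0.1554], [0.4738, 0.2239]] mid [0.4779 0.1896 0.06  ] [68.9 68.9]
chan [[0.6474, 0.1754], [0.6403, 0.2446], [0.4738, 0.2229], [0.4819, 0.1555]] mid [0.5609 0.1996 0.068 ] [ 69.5 167.9  67.9 166.7]
  yaw 7.16
```

The measurements agree with the given sizes. The jig is 107.8×179 mm, centred at (0.5665, 0.2001) with yaw 6.85°. The panel is 62×149 mm, centred at (0.5684, 0.2015), with its front 17 mm inside the edge.

Next I shut the fingers and go above the press point, 10 mm behind the panel centre.

```bash
python3 -c "
from h import *
delta([.5783,.2027,.085],np.radians(6.85-90))"
```

```text
t 4.8 pos [0.5857 0.1965 0.2588] F [0.4 1.  0.1] open 0.0858 | shift mm [  6.5   7.2 173.8]
   rotvec [ 9.000e-04 -1.800e-03 -3.141e+00]
   rotvec [-0.0012 -0.0006  0.0006]
```

```bash

python3 -m jog '[{"wx":0,"wy":0,"wz":0,"tx":6.5,"ty":7,"tz":40,"fingers":255},{"wx":0,"wy":0,"wz":0,"tx":6.5,"ty":7,"tz":80,"fingers":255},{"wx":0,"wy":0,"wz":0,"tx":6.5,"ty":7,"tz":110,"fingers":255},{"wx":0,"wy":0,"wz":0,"tx":6.5,"ty":7,"tz":140,"fingers":255},{"wx":0,"wy":0,"wz":0,"tx":6.5,"ty":7,"tz":150,"fingers":255}]' 30
python3 -m jog '[{"wx":0,"wy":0,"wz":0,"tx":0,"ty":0,"tz":5,"fingers":255},{"wx":0,"wy":0,"wz":0,"tx":0,"ty":0,"tz":5,"fingers":255},{"wx":0,"wy":0,"wz":0,"tx":0,"ty":0,"tz":5,"fingers":255},{"wx":0,"wy":0,"wz":0,"tx":0,"ty":0,"tz":5,"fingers":255}]' | tail -2
python3 -c "
from h import *
delta([.5783,.2027,.085],np.radians(6.85-90));delta([.5783,.2027,.066])
print(np.round(ctrl.observe()['q'],2))"
```

```text
time_s: 5.22
position: [0.5754, 0.2011, 0.1041]
ee_rot: [-0.059, 0.998, -0.002, -0.004]
ft_force: [-1.0, 0.2, -0.7]
opening: 0.0253
ft_force: [-1.1, 0.3, -0.2]
opening: 0.0003
t 5.55 pos [0.5769 0.2015 0.1011] F [-1.1  0.3 -0.2] open 0.0003 | shift mm [-1.6  1.  16.1]
   rotvec [-0.0064  0.0032  3.1394]
   rotvec [-0.0021 -0.0041 -0.0022]
t 5.55 pos [0.5769 0.2015 0.1011] F [-1.1  0.3 -0.2] open 0.0003 | shift mm [-1.6  1.1 35.1]
[ 0.34  0.42 -0.21  0.95 -0.    0.22]
```

```bash

python3 -m jog '[{"wx":-0.002,"wy":-0.004,"wz":-0.002,"tx":-1.6,"ty":1,"tz":10,"fingers":255},{"wx":-0.002,"wy":-0.004,"wz":-0.002,"tx":-1.6,"ty":1,"tz":20,"fingers":255},{"wx":-0.002,"wy":-0.004,"wz":-0.002,"tx":-1.6,"ty":1,"tz":26,"fingers":255},{"wx":-0.002,"wy":-0.004,"wz":-0.002,"tx":-1.6,"ty":1,"tz":28,"fingers":255},{"wx":-0.002,"wy":-0.004,"wz":-0.002,"tx":-1.6,"ty":1,"tz":28,"fingers":255}]' | tail -4
python3 -c "
from h import *
delta([.5783,.2027,.066],np.radians(6.85-90))"
```

```text
position: [0.5774, 0.2023, 0.0719]
ee_rot: [-0.06, 0.998, -0.0, -0.001]
ft_force: [-0.3, 0.9, -0.0]
opening: 0.0004
t 5.97 pos [0.5774 0.2023 0.0719] F [-0.3  0.9 -0. ] open 0.0004 | shift mm [-1.   0.3  5.9]
   rotvec [-3.3000e-03  8.0000e-04  3.1414e+00]
   rotvec [-0.0005 -0.0021 -0.0002]
```

```bash

python3 -m jog '[{"wx":0,"wy":-0.002,"wz":0,"tx":0,"ty":0,"tz":1.5,"fingers":255},{"wx":0,"wy":-0.002,"wz":0,"tx":0,"ty":0,"tz":3,"fingers":255},{"wx":0,"wy":-0.002,"wz":0,"tx":0,"ty":0,"tz":4,"fingers":255},{"wx":0,"wy":-0.002,"wz":0,"tx":0,"ty":0,"tz":4.5,"fingers":255}]' | tail -4
python3 -m jog '[{"wx":0,"wy":0,"wz":0,"tx":0,"ty":0,"tz":0.5,"fingers":255},{"wx":0,"wy":0,"wz":0,"tx":0,"ty":0,"tz":1,"fingers":255}]' | tail -4
```

```text
position: [0.5774, 0.2024, 0.0674]
ee_rot: [-0.06, 0.998, -0.0, 0.0]
ft_force: [-0.1, -0.6, -0.3]
opening: 0.0003
position: [0.5775, 0.2024, 0.0665]
ee_rot: [-0.06, 0.998, -0.0, 0.0]
ft_force: [-0.2, 0.8, -0.4]
opening: 0.0003
```

```bash

python3 -m jog '[{"wx":0,"wy":0,"wz":0,"tx":0,"ty":0,"tz":0.5,"fingers":255},{"wx":0,"wy":0,"wz":0,"tx":0,"ty":0,"tz":0.5,"fingers":255}]' | tail -4
python3 -m jog '[{"wx":0,"wy":0,"wz":0,"tx":0,"ty":0,"tz":0.4,"fingers":255},{"wx":0,"wy":0,"wz":0,"tx":0,"ty":0,"tz":0.4,"fingers":255}]' | tail -4
```

```text
position: [0.5776, 0.2024, 0.0661]
ee_rot: [-0.06, 0.998, -0.0, 0.0]
ft_force: [-0.1, 0.2, -0.1]
opening: -0.0001
position: [0.5776, 0.2024, 0.0661]
ee_rot: [-0.06, 0.998, -0.0, 0.0]
ft_force: [-2.0, -1.5, 3.5]
opening: 0.0
```

```bash

python3 -m jog '[{"wx":0,"wy":0,"wz":0,"tx":0,"ty":0,"tz":0.8,"fingers":255},{"wx":0,"wy":0,"wz":0,"tx":0,"ty":0,"tz":0.8,"fingers":255}]' | tail -4
python3 -m jog '[{"wx":0,"wy":0,"wz":0,"tx":0,"ty":0,"tz":1.0,"fingers":255},{"wx":0,"wy":0,"wz":0,"tx":0,"ty":0,"tz":1.0,"fingers":255}]' | tail -4
```

```text
position: [0.5776, 0.2024, 0.0661]
ee_rot: [-0.06, 0.998, -0.0, 0.0]
ft_force: [-3.1, -0.7, 7.2]
opening: -0.0003
position: [0.5776, 0.2025, 0.0661]
ee_rot: [-0.06, 0.998, -0.0, 0.001]
ft_force: [-2.7, -0.9, 9.5]
opening: 0.0001
```

Stiffness is about 9 N/mm. I hold about 12 N and start the drag along tool +x, which is the jig's −x.

```bash

python3 -m jog '[{"wx":0,"wy":0,"wz":0,"tx":0,"ty":0,"tz":1.3,"fingers":255},{"wx":0,"wy":0,"wz":0,"tx":1,"ty":0,"tz":1.3,"fingers":255},{"wx":0,"wy":0,"wz":0,"tx":2.5,"ty":0,"tz":1.3,"fingers":255},{"wx":0,"wy":0,"wz":0,"tx":5,"ty":0,"tz":1.3,"fingers":255}]' | tail -4
python3 -m jog '[{"wx":0,"wy":0,"wz":0,"tx":2,"ty":0,"tz":1.3,"fingers":255},{"wx":0,"wy":0,"wz":0,"tx":4,"ty":0,"tz":1.3,"fingers":255},{"wx":0,"wy":0,"wz":0,"tx":6,"ty":0,"tz":1.3,"fingers":255}]' | tail -4
python3 - <<'E'
from h import *
s=snap("top","t_drag1");delta([.5107,.1946,.066],np.radians(6.85-90))
cv2.imwrite("pics/t_drag1c.png",cv2.resize(s["pixels"][140:222,155:222,::-1],None,fx=7,fy=7,interpolation=cv2.INTER_CUBIC))
E
```

```text
position: [0.575, 0.2024, 0.0661]
ee_rot: [-0.06, 0.998, 0.0, 0.003]
ft_force: [4.3, 0.5, 6.2]
opening: -0.0001
position: [0.5712, 0.2022, 0.0661]
ee_rot: [-0.059, 0.998, 0.001, 0.005]
ft_force: [3.8, -1.0, 5.6]
opening: -0.0002
t 7.77 pos [0.5709 0.2022 0.0661] F [3.1 0.5 5.1] open 0.0 | shift mm [60.7 -0.4 -0.5]
   rotvec [ 1.610e-02 -1.300e-03  3.141e+00]
   rotvec [ 0.0009  0.0103 -0.0005]
```

View pics/t_drag1c.png

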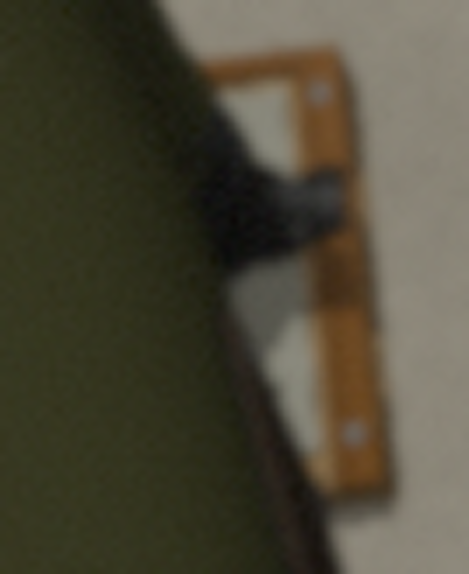

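```bash
python3 - <<'E'
from h import *
s=snap("wrist","w_drag1")
u=[.9929,.1193]
for ov in (-17,-10,-5,0):
    print(ov,proj(s,[[.4771-ov*1e-3*u[0],.1894-ov*1e-3*u[1],.066]]).round(1))
cv2.imwrite("pics/w_drag1b.png",cv2.resize(s["pixels"][:,:,::-1],(768,576)))
E
```

```text
-17 [[252.4  84.2]]
-10 [[252.3  65.5]]
-5 [[252.3  51.8]]
0 [[252.3  37.9]]
```

View pics/w_drag1b.png

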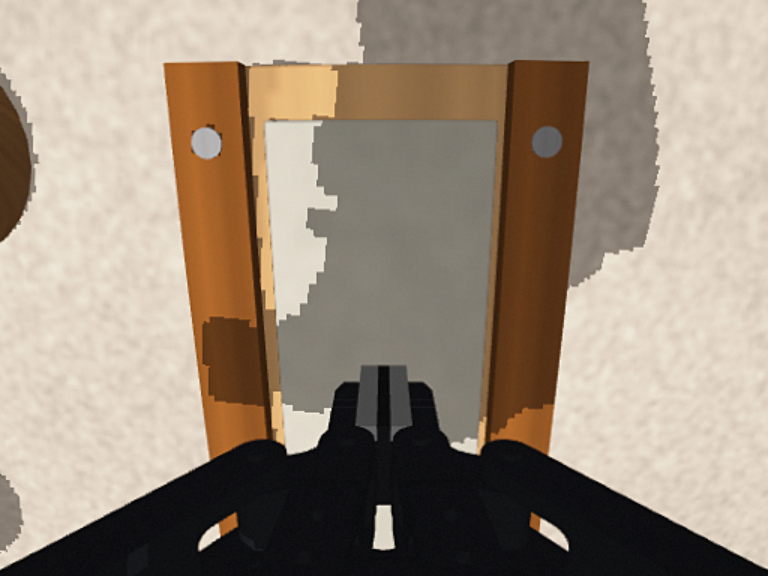

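The panel front is at row 80, about −15.5 mm overhang. The panel moved about 1.5 mm and then the fingers slipped, because the vertical force fell to about 5.5 N. I press a bit more and correct the tilt.

```bash

python3 -m jog '[{"wx":0,"wy":0.01,"wz":0,"tx":0,"ty":0,"tz":1.2,"fingers":255},{"wx":0,"wy":0.01,"wz":0,"tx":0,"ty":0,"tz":1.4,"fingers":255}]' | tail -4
python3 -m jog '[{"wx":0,"wy":0.01,"wz":0,"tx":1,"ty":0,"tz":1.8,"fingers":255},{"wx":0,"wy":0.01,"wz":0,"tx":2,"ty":0,"tz":2,"fingers":255}]' | tail -4
```

```text
position: [0.571, 0.2022, 0.0661]
ee_rot: [-0.06, 0.998, 0.001, 0.0]
ft_force: [-4.6, -2.1, 15.6]
opening: 0.0001
position: [0.5709, 0.2022, 0.066]
ee_rot: [-0.059, 0.998, 0.0, -0.003]
ft_force: [1.0, -1.5, 12.9]
opening: -0.0001
```

```bash

python3 -m jog '[{"wx":0,"wy":0,"wz":0,"tx":1.5,"ty":0,"tz":1.8,"fingers":255},{"wx":0,"wy":0,"wz":0,"tx":3,"ty":0,"tz":1.9,"fingers":255},{"wx":0,"wy":0,"wz":0,"tx":4.5,"ty":0,"tz":2.0,"fingers":255}]' | tail -4
```

```text
position: [0.5696, 0.2023, 0.0661]
ee_rot: [-0.059, 0.998, 0.001, 0.0]
ft_force: [5.2, 1.0, 8.6]
opening: 0.0002
```

```bash

python3 -m jog '[{"wx":0,"wy":0.006,"wz":0,"tx":2.5,"ty":0,"tz":2.0,"fingers":255},{"wx":0,"wy":0.006,"wz":0,"tx":4.5,"ty":0,"tz":2.1,"fingers":255},{"wx":0,"wy":0.006,"wz":0,"tx":6.5,"ty":0,"tz":2.1,"fingers":255}]' | tail -4
python3 - <<'E'
from h import *
s=snap("wrist","w_drag2")
delta([.5107,.1946,.066],np.radians(6.85-90))
hs=cv2.cvtColor(np.ascontiguousarray(s["pixels"]),cv2.COLOR_RGB2HSV)
print(hs[30:110:3,270,1])
E
```

```text
position: [0.5665, 0.2022, 0.0661]
ee_rot: [-0.059, 0.998, 0.001, 0.001]
ft_force: [5.0, 0.5, 7.9]
opening: 0.0002
t 8.7 pos [0.5661 0.2022 0.0661] F [ 4.1 -0.4  7.8] open -0.0003 | shift mm [56. -1.  0.]
   rotvec [ 1.3000e-03 -3.4000e-03  3.1404e+00]
   rotvec [ 0.0021  0.0009 -0.0012]
[ 38  39  36  39  39  40  41  38  96 134 130 131 126 127 128 129 128  28
  31  29  27  27  30  28  32  30  32]
```

```bash
cat >> h.py <<'E'
U=np.array([np.cos(np.radians(6.85)),np.sin(np.radians(6.85))]);E0=np.array([.4773,.1895])
def overhang(s,cols=(225,245,265,285)):
    hs=cv2.cvtColor(np.ascontiguousarray(s["pixels"]),cv2.COLOR_RGB2HSV)
    out=[]
    for c in cols:
        a=cv2.GaussianBlur(hs[...,1],(3,1),0)[:,c].astype(float)
        w=np.where(a[:230]>75)[0]
        r=w[-1] if len(w) else np.nan
        if r==r: out.append(round(float(-(ray(s,[[c,r+.5]],.066)[0,:2]-E0)@U*1000),1))
    return out
E
python3 - <<'E'
from h import *
s=ctrl.snapshot("wrist");print(overhang(s)); delta([.5107,.1946,.066])
E
python3 -m jog '[{"wx":0,"wy":0.006,"wz":0,"tx":2.5,"ty":0,"tz":2.3,"fingers":255},{"wx":0,"wy":0.006,"wz":0,"tx":4.5,"ty":0,"tz":2.5,"fingers":255},{"wx":0,"wy":0.006,"wz":0,"tx":6.5,"ty":0,"tz":2.5,"fingers":255}]' | tail -4
python3 - <<'E'
from h import *
s=ctrl.snapshot("wrist");print(overhang(s)); delta([.5107,.1946,.066])
E
```

```text
[-10.2, -10.2, -10.3, -10.3]
t 8.75 pos [0.5661 0.2022 0.0661] F [ 3.8 -0.1  9.1] open 0.0 | shift mm [55.9 -1.   0. ]
position: [0.5637, 0.2023, 0.0661]
ee_rot: [-0.059, 0.998, 0.001, 0.001]
ft_force: [5.2, 0.3, 8.1]
opening: 0.0001
[-7.8, -7.8, -7.9, -7.9]
t 9.05 pos [0.5633 0.2023 0.0661] F [4.2 0.6 9.5] open 0.0001 | shift mm [53.1 -1.4 -0.1]
```

It now drags without slip. Longer strokes next, with a small correction in ty.

```bash

python3 -m jog '[{"wx":0,"wy":0.006,"wz":0,"tx":3,"ty":-0.2,"tz":2.3,"fingers":255},{"wx":0,"wy":0.006,"wz":0,"tx":6,"ty":-0.4,"tz":2.6,"fingers":255},{"wx":0,"wy":0.006,"wz":0,"tx":9,"ty":-0.6,"tz":2.6,"fingers":255},{"wx":0,"wy":0.006,"wz":0,"tx":12,"ty":-0.7,"tz":2.6,"fingers":255},{"wx":0,"wy":0.006,"wz":0,"tx":15,"ty":-0.8,"tz":2.6,"fingers":255}]' | tail -4
python3 - <<'E'
from h import *
s=ctrl.snapshot("wrist");print(overhang(s)); delta([.5107,.1946,.066],np.radians(6.85-90))
E
```

```text
position: [0.5527, 0.201, 0.066]
ee_rot: [-0.059, 0.998, 0.002, 0.002]
ft_force: [5.6, 0.0, 10.7]
opening: 0.0
[]
t 9.52 pos [0.5521 0.2009 0.0661] F [ 4.2 -0.1  9.7] open -0.0002 | shift mm [41.8 -1.4 -0.1]
   rotvec [ 0.0068 -0.0066  3.1401]
   rotvec [ 0.0042  0.0044 -0.0015]
```

```bash

python3 - <<'E'
from h import *
s=snap("wrist","w_drag3")
cv2.imwrite("pics/w_drag3b.png",cv2.resize(s["pixels"][:,:,::-1],(768,576)))
for ov in(0,3,5,10): print(ov,(1.5*proj(s,[[*(E0-ov*1e-3*U),.066]])).round(0))
E
```

```text
0 [[375. 134.]]
3 [[375. 123.]]
5 [[375. 115.]]
10 [[375.  94.]]
```

View pics/w_drag3b.png

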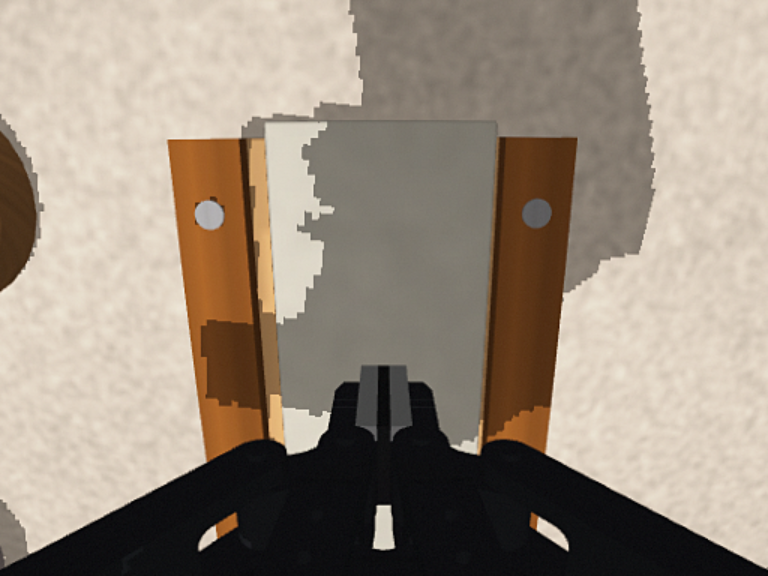

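The panel front at row 121 (1.5× picture) gives an overhang of about +3.3 mm. It still sits at the same place relative to the tool, so there is no slip. About 46 mm to go.

```bash

python3 -m jog '[{"wx":0.002,"wy":0.008,"wz":0,"tx":3.5,"ty":-0.3,"tz":2.3,"fingers":255},{"wx":0.002,"wy":0.008,"wz":0,"tx":7,"ty":-0.5,"tz":2.6,"fingers":255},{"wx":0.002,"wy":0.008,"wz":0,"tx":10.5,"ty":-0.7,"tz":2.6,"fingers":255},{"wx":0.002,"wy":0.008,"wz":0,"tx":14,"ty":-0.8,"tz":2.6,"fingers":255},{"wx":0.002,"wy":0.008,"wz":0,"tx":17.5,"ty":-0.9,"tz":2.6,"fingers":255}]' | tail -4
python3 -c "
from h import *
delta([.5107,.1946,.066],np.radians(6.85-90))"
python3 -m jog '[{"wx":0.002,"wy":0.008,"wz":0,"tx":3.5,"ty":-0.3,"tz":2.3,"fingers":255},{"wx":0.002,"wy":0.008,"wz":0,"tx":7,"ty":-0.5,"tz":2.6,"fingers":255},{"wx":0.002,"wy":0.008,"wz":0,"tx":10.5,"ty":-0.7,"tz":2.6,"fingers":255},{"wx":0.002,"wy":0.008,"wz":0,"tx":14,"ty":-0.8,"tz":2.6,"fingers":255},{"wx":0.002,"wy":0.008,"wz":0,"tx":17.5,"ty":-0.9,"tz":2.6,"fingers":255}]' | tail -4
python3 - <<'E'
from h import *
s=snap("wrist","w_drag4")
delta([.5107,.1946,.066],np.radians(6.85-90))
cv2.imwrite("pics/w_drag4b.png",cv2.resize(s["pixels"][:,:,::-1],(768,576)))
for ov in(20,25,30,35): print(ov,(1.5*proj(s,[[*(E0-ov*1e-3*U),.066]])).round(0))
E
```

```text
position: [0.5391, 0.1993, 0.0661]
ee_rot: [-0.059, 0.998, 0.002, 0.002]
ft_force: [5.8, 0.6, 10.4]
opening: 0.0003
t 9.98 pos [0.5391 0.1993 0.0661] F [ 5.8  0.6 10.4] open 0.0003 | shift mm [28.8 -1.3 -0.1]
   rotvec [ 0.0076 -0.0058  3.14  ]
   rotvec [ 0.0037  0.0048 -0.0016]
position: [0.5263, 0.1977, 0.0661]
ee_rot: [-0.059, 0.998, 0.002, 0.003]
ft_force: [6.0, 1.3, 10.8]
opening: -0.0
t 10.45 pos [0.5256 0.1975 0.066 ] F [3.6 1.1 9.9] open -0.0003 | shift mm [15.1 -1.2 -0.1]
   rotvec [ 0.008  -0.005   3.1399]
   rotvec [ 0.0032  0.0051 -0.0017]
20 [[376. 158.]]
25 [[375. 139.]]
30 [[375. 119.]]
35 [[375.  99.]]
```

View pics/w_drag4b.png

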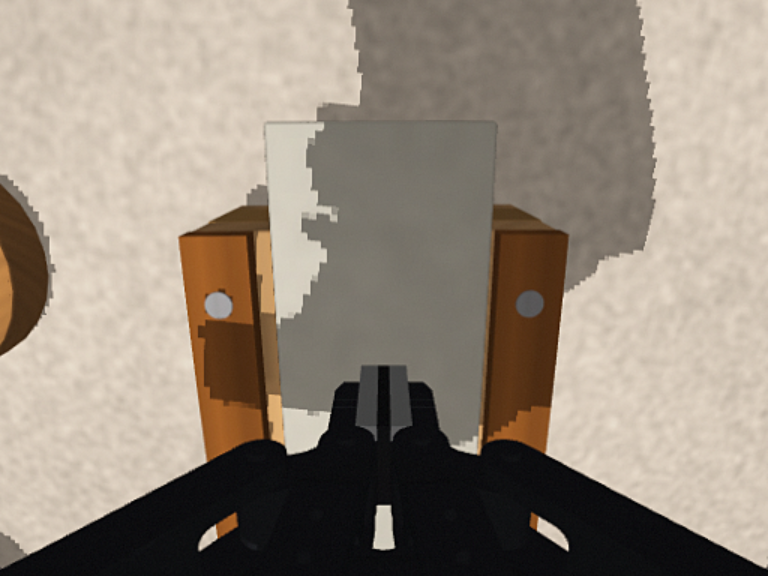

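The overhang is now about 29.7 mm (front at row 121), and the panel is straight and flat. About 20 mm more.

```bash

python3 -m jog '[{"wx":0.002,"wy":0.008,"wz":0,"tx":3.5,"ty":-0.3,"tz":2.3,"fingers":255},{"wx":0.002,"wy":0.008,"wz":0,"tx":7,"ty":-0.5,"tz":2.6,"fingers":255},{"wx":0.002,"wy":0.008,"wz":0,"tx":10.5,"ty":-0.7,"tz":2.6,"fingers":255},{"wx":0.002,"wy":0.008,"wz":0,"tx":14,"ty":-0.8,"tz":2.6,"fingers":255},{"wx":0.002,"wy":0.008,"wz":0,"tx":17.5,"ty":-0.9,"tz":2.6,"fingers":255}]' | tail -4
python3 -m jog '[{"wx":0.002,"wy":0.008,"wz":0,"tx":3.5,"ty":-0.2,"tz":2.3,"fingers":255},{"wx":0.002,"wy":0.008,"wz":0,"tx":6.5,"ty":-0.3,"tz":2.5,"fingers":255},{"wx":0.002,"wy":0.008,"wz":0,"tx":9,"ty":-0.3,"tz":2.5,"fingers":255}]' | tail -4
python3 - <<'E'
from h import *
s=snap("wrist","w_drag5")
delta([.5107,.1946,.066],np.radians(6.85-90))
cv2.imwrite("pics/w_drag5b.png",cv2.resize(s["pixels"][:,:,::-1],(768,576)))
for ov in(40,45,50,55): print(ov,(1.5*proj(s,[[*(E0-ov*1e-3*U),.066]])).round(0))
E
```

```text
position: [0.5128, 0.196, 0.066]
ee_rot: [-0.059, 0.998, 0.002, 0.003]
ft_force: [5.7, 1.5, 11.1]
opening: -0.0001
position: [0.5082, 0.1958, 0.066]
ee_rot: [-0.059, 0.998, 0.001, 0.003]
ft_force: [6.0, 0.7, 10.9]
opening: 0.0001
t 11.17 pos [0.5078 0.1958 0.0661] F [ 4.4 -0.1  9.6] open 0.0001 | shift mm [-2.8 -1.5  0.1]
   rotvec [ 1.0100e-02 -3.0000e-03  3.1396e+00]
   rotvec [ 0.0019  0.0064 -0.002 ]
40 [[374. 151.]]
45 [[374. 131.]]
50 [[374. 111.]]
55 [[374.  91.]]
```

View pics/w_drag5b.png

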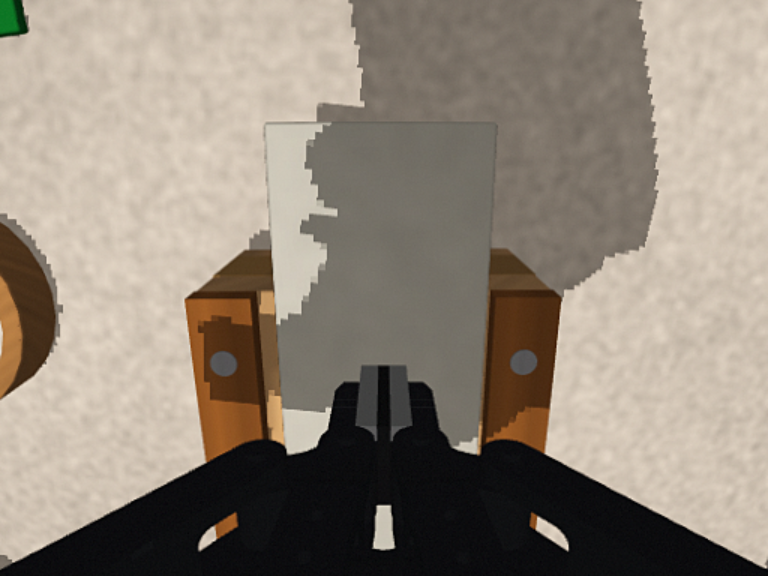

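The overhang is about 47.5 mm. One short stroke brings it to about 51, and then I lift off.

```bash

python3 -m jog '[{"wx":0.002,"wy":0.008,"wz":0,"tx":3.5,"ty":-0.1,"tz":2.3,"fingers":255},{"wx":0.002,"wy":0.008,"wz":0,"tx":6,"ty":-0.1,"tz":2.4,"fingers":255},{"wx":0.002,"wy":0.008,"wz":0,"tx":7.5,"ty":-0.1,"tz":2.3,"fingers":255}]' | tail -4
python3 -m jog '[{"wx":0,"wy":0,"wz":0,"tx":0,"ty":0,"tz":0,"fingers":255},{"wx":0,"wy":0,"wz":0,"tx":0,"ty":0,"tz":-3,"fingers":255},{"wx":0,"wy":0,"wz":0,"tx":0,"ty":0,"tz":-20,"fingers":255},{"wx":0,"wy":0.006,"wz":0,"tx":0,"ty":0,"tz":-60,"fingers":255},{"wx":0,"wy":0.006,"wz":0,"tx":0,"ty":0,"tz":-80,"fingers":255}]' | tail -4
python3 - <<'E'
from h import *
s=snap("wrist","w_over")
delta([.5107,.1946,.066],np.radians(6.85-90))
cv2.imwrite("pics/w_overb.png",cv2.resize(s["pixels"][:,:,::-1],(768,576)))
for ov in(40,45,50,55): print(ov,(1.5*proj(s,[[*(E0-ov*1e-3*U),.066]])).round(0))
E
```

```text
position: [0.5043, 0.1959, 0.066]
ee_rot: [-0.059, 0.998, 0.001, 0.003]
ft_force: [4.8, 0.4, 9.5]
opening: -0.0001
position: [0.5035, 0.1957, 0.1481]
ee_rot: [-0.059, 0.998, 0.0, -0.0]
ft_force: [1.4, 0.6, 0.7]
opening: 0.0003
t 11.88 pos [0.5058 0.1966 0.1516] F [1.1 1.2 2.8] open -0.0001 | shift mm [-4.1 -2.8 85.6]
   rotvec [ 0.0085 -0.0038  3.1393]
   rotvec [ 0.0024  0.0054 -0.0023]
40 [[376. 159.]]
45 [[376. 147.]]
50 [[376. 134.]]
55 [[376. 122.]]
```

View pics/w_overb.png

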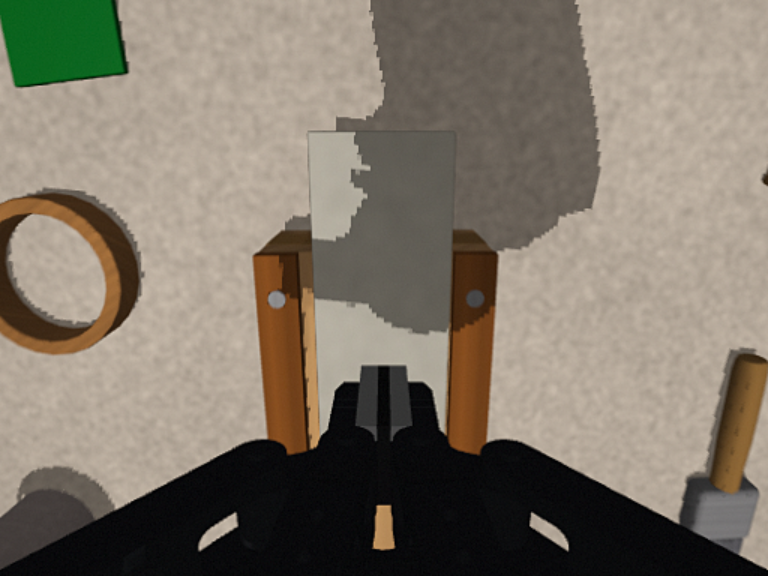

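The overhang is about 51.5 mm, with the panel corners at (308,131) and (456,131) in the 1.5× picture. It lies flat and parallel. I measure its centreline for the grasp.

```bash

python3 - <<'E'
from h import *
s=snap("wrist","w_over2")
a=cv2.imread("pics/w_over2.png")
# overhanging part corners: front pair, and at the jig edge
hand=np.array([(308,131),(456,131),(448,345),(316,345)])/1.5-.17
Q=ray(s,hand,.066);print(Q.round(4).tolist())
c=(Q[0]+Q[1])/2; c2=(Q[2]+Q[3])/2; print("front",c,"w",np.linalg.norm(Q[0]-Q[1]),np.linalg.norm(Q[2]-Q[3]),"yaw",np.degrees(np.arctan2(*(c2-c)[1::-1])))
print("ov",-(c[:2]-E0)@U*1000,"lat",(c[:2]-E0)@np.array([-U[1],U[0]])*1000)
g=E0-.016*U+ (c[:2]-E0)@np.array([-U[1],U[0]])*np.array([-U[1],U[0]]);print("grasp",g)
delta([*g,.12],np.radians(6.85-90))
E
```

```text
[[0.4323, 0.1559, 0.066], [0.425, 0.2179, 0.066], [0.5215, 0.2292, 0.066], [0.5287, 0.1669, 0.066]]
front [0.42864143 0.18687528 0.066     ] w 0.06245792797201582 0.0626847285317316 yaw 6.624328190659669
ov 48.62428587437126 lat 3.1975478553646925
grasp [0.46103284 0.1907664 ]
t 11.93 pos [0.5058 0.1966 0.1495] F [ 0.7  0.3 -0.3] open -0.0 | shift mm [45.3 -0.6 29.3]
   rotvec [ 0.0083 -0.0037  3.1393]
   rotvec [ 0.0023  0.0053 -0.0023]
```

```bash

python3 -m jog '[{"wx":0,"wy":0,"wz":0,"tx":40,"ty":-1,"tz":0,"fingers":0},{"wx":0,"wy":0.005,"wz":-0.002,"tx":45,"ty":-1,"tz":0,"fingers":0},{"wx":0,"wy":0.005,"wz":-0.002,"tx":45,"ty":-1,"tz":20,"fingers":0},{"wx":0,"wy":0.005,"wz":-0.002,"tx":45,"ty":-1,"tz":29,"fingers":0},{"wx":0,"wy":0.005,"wz":-0.002,"tx":45,"ty":-1,"tz":29,"fingers":0}]' 50 | tail -4
python3 - <<'E'
from h import *
s=snap("wrist","w_pre")
delta([.461,.1908,.04],np.radians(6.75-90))
cv2.imwrite("pics/w_preb.png",cv2.resize(s["pixels"][:,:,::-1],(768,576)))
E
```

```text
position: [0.4586, 0.1895, 0.1174]
ee_rot: [-0.06, 0.998, 0.0, -0.003]
ft_force: [-0.8, -0.2, -0.3]
opening: 0.0605
t 12.4 pos [0.4596 0.1898 0.1186] F [-0.2  0.5  0.2] open 0.0676 | shift mm [-1.8  0.8 78.6]
   rotvec [ 6.0000e-03  2.0000e-03 -3.1401e+00]
   rotvec [ 0.0013 -0.0038  0.0015]
```

View pics/w_preb.png

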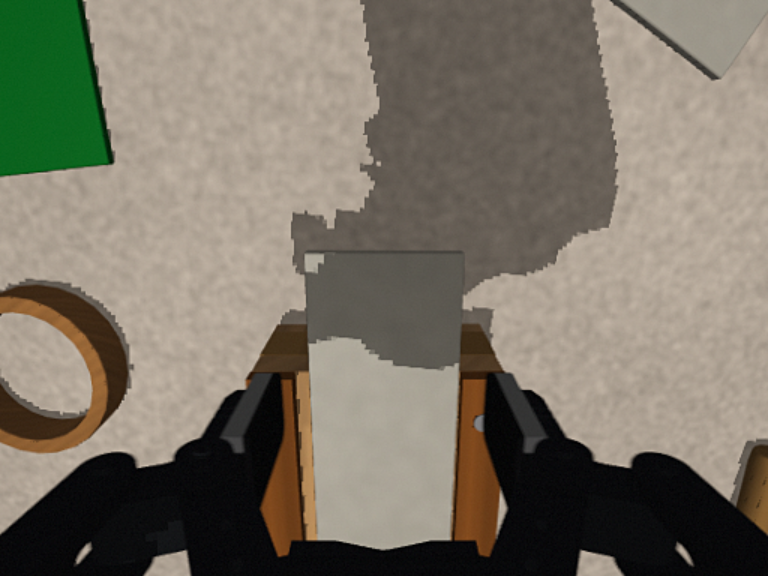

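The fingers straddle the panel evenly: tips at columns 265 and 500, panel at 308–460. I descend beyond the jig edge.

```bash

python3 -m jog '[{"wx":0.001,"wy":-0.004,"wz":0.001,"tx":-1.5,"ty":0.8,"tz":2,"fingers":0},{"wx":0.001,"wy":-0.004,"wz":0.001,"tx":-1.5,"ty":0.8,"tz":15,"fingers":0},{"wx":0.001,"wy":-0.004,"wz":0.001,"tx":-1.5,"ty":0.8,"tz":30,"fingers":0},{"wx":0.001,"wy":-0.004,"wz":0.001,"tx":-1.5,"ty":0.8,"tz":42,"fingers":0},{"wx":0.001,"wy":-0.004,"wz":0.001,"tx":-1.5,"ty":0.8,"tz":48,"fingers":0}]' | tail -4
python3 -m jog '[{"wx":0,"wy":0,"wz":0,"tx":0,"ty":0,"tz":7,"fingers":0},{"wx":0,"wy":0,"wz":0,"tx":0,"ty":0,"tz":14,"fingers":0},{"wx":0,"wy":0,"wz":0,"tx":0,"ty":0,"tz":20,"fingers":0},{"wx":0,"wy":0,"wz":0,"tx":0,"ty":0,"tz":24,"fingers":0}]' | tail -4
python3 - <<'E'
from h import *
s=snap("wrist","w_pre2")
delta([.461,.1908,.04],np.radians(6.75-90))
cv2.imwrite("pics/w_pre2b.png",cv2.resize(s["pixels"][:,:,::-1],(768,576)))
E
```

```text
position: [0.4605, 0.1906, 0.0695]
ee_rot: [-0.059, 0.998, -0.0, -0.001]
ft_force: [-0.7, -0.2, 0.1]
opening: 0.0855
position: [0.4605, 0.1906, 0.045]
ee_rot: [-0.059, 0.998, -0.0, -0.001]
ft_force: [0.0, -0.5, 0.4]
opening: 0.0853
t 13.2 pos [0.4601 0.1904 0.0445] F [ 0.6  0.6 -1.2] open 0.0856 | shift mm [-1.   0.2  4.5]
   rotvec [ 3.1000e-03 -6.0000e-04 -3.1412e+00]
   rotvec [-0.0004 -0.002   0.0003]
```

View pics/w_pre2b.png

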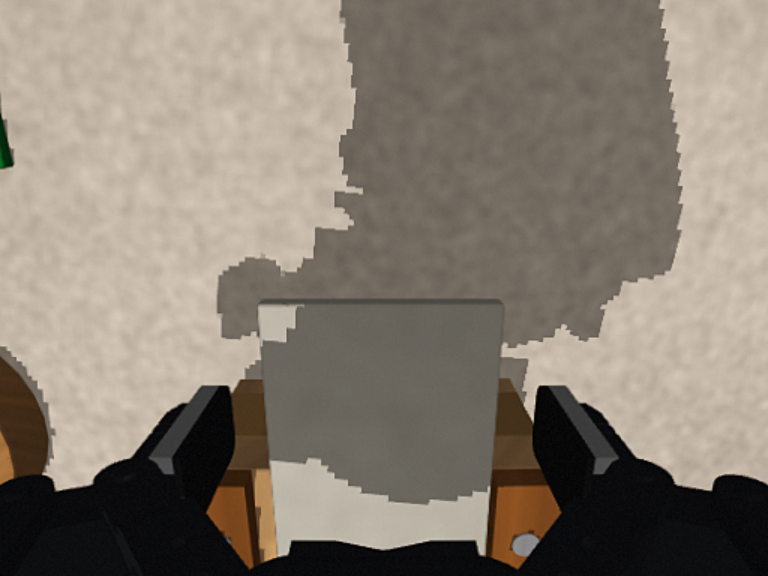

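```bash

python3 -m jog '[{"wx":0,"wy":-0.002,"wz":0,"tx":-0.8,"ty":0,"tz":2.5,"fingers":0},{"wx":0,"wy":-0.002,"wz":0,"tx":-0.8,"ty":0,"tz":4.5,"fingers":40},{"wx":0,"wy":-0.002,"wz":0,"tx":-0.8,"ty":0,"tz":4.5,"fingers":55},{"wx":0,"wy":-0.002,"wz":0,"tx":-0.8,"ty":0,"tz":4.5,"fingers":55},{"wx":0,"wy":-0.002,"wz":0,"tx":-0.8,"ty":0,"tz":4.5,"fingers":60}]' 20 | tail -4
python3 -m jog '[{"wx":0,"wy":0,"wz":0,"tx":0,"ty":0,"tz":0,"fingers":65},{"wx":0,"wy":0,"wz":0,"tx":0,"ty":0,"tz":0,"fingers":70},{"wx":0,"wy":0,"wz":0,"tx":0,"ty":0,"tz":0,"fingers":75},{"wx":0,"wy":0,"wz":0,"tx":0,"ty":0,"tz":0,"fingers":85},{"wx":0,"wy":0,"wz":0,"tx":0,"ty":0,"tz":0,"fingers":100}]' 20 | tail -4
python3 - <<'E'
from h import *
s=snap("wrist","w_grip")
delta([.461,.1908,.04],np.radians(6.75-90))
cv2.imwrite("pics/w_gripb.png",cv2.resize(s["pixels"][:,:,::-1],(768,576)))
E
```

```text
position: [0.461, 0.1906, 0.0402]
ee_rot: [-0.059, 0.998, -0.0, 0.0]
ft_force: [0.9, -0.0, 0.7]
opening: 0.0653
position: [0.4613, 0.1906, 0.0406]
ee_rot: [-0.059, 0.998, -0.0, 0.0]
ft_force: [-1.7, -1.0, 5.7]
opening: 0.0615
t 14.08 pos [0.4613 0.1906 0.0405] F [-0.5 -1.   5.3] open 0.0616 | shift mm [0.2 0.2 0.5]
   rotvec [-1.4000e-03 -5.0000e-04 -3.1413e+00]
   rotvec [-0.0003  0.0009  0.0003]
```

View pics/w_gripb.png

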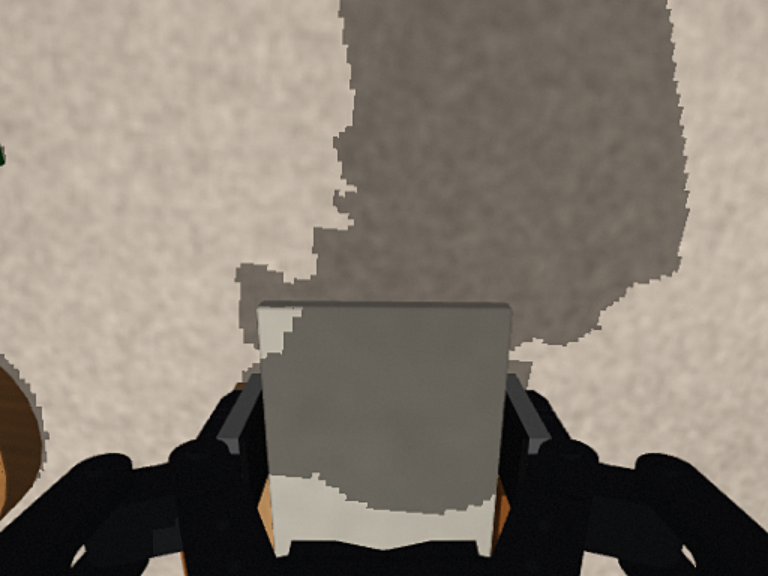

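The fingers have closed on the panel's sides (opening 61.6 mm). I firm the grip and lift a little.

```bash

python3 -m jog '[{"wx":0,"wy":0,"wz":0,"tx":0,"ty":0,"tz":0,"fingers":140},{"wx":0,"wy":0,"wz":0,"tx":0,"ty":0,"tz":0,"fingers":255},{"wx":0,"wy":0,"wz":0,"tx":0,"ty":0,"tz":-0.5,"fingers":255}]' 60 | tail -4
python3 -m jog '[{"wx":0,"wy":0,"wz":0,"tx":0,"ty":0,"tz":-1,"fingers":255},{"wx":0,"wy":0,"wz":0,"tx":0,"ty":0,"tz":-2,"fingers":255},{"wx":0,"wy":0,"wz":0,"tx":0,"ty":0,"tz":-4,"fingers":255},{"wx":0,"wy":0,"wz":0,"tx":0,"ty":0,"tz":-6,"fingers":255},{"wx":0,"wy":0,"wz":0,"tx":0,"ty":0,"tz":-8,"fingers":255}]' | tail -4
python3 - <<'E'
from h import *
s=snap("wrist","w_lift")
delta([.461,.1908,.04],np.radians(6.75-90));print(np.round(ctrl.observe()["moment"],3))
cv2.imwrite("pics/w_liftb.png",cv2.resize(s["pixels"][:,:,::-1],(768,576)))
s=snap("scene","s_lift")
cv2.imwrite("pics/s_liftb.png",cv2.resize(s["pixels"][120:240,240:400,::-1],None,fx=4.5,fy=4.5,interpolation=cv2.INTER_CUBIC))
E
```

```text
position: [0.4613, 0.1906, 0.0411]
ee_rot: [-0.059, 0.998, -0.0, 0.001]
ft_force: [1.4, 0.7, -1.4]
opening: 0.0603
position: [0.4611, 0.1906, 0.0491]
ee_rot: [-0.059, 0.998, -0.0, 0.0]
ft_force: [-0.8, -0.1, -1.3]
opening: 0.0605
t 14.8 pos [0.4614 0.1907 0.0495] F [ 0.1  0.1 -2.1] open 0.0605 | shift mm [0.4 0.1 9.5]
   rotvec [-2.1000e-03 -2.0000e-04 -3.1413e+00]
   rotvec [-0.0001  0.0013  0.0003]
[-0.056  0.082  0.035]
```

View pics/w_liftb.png

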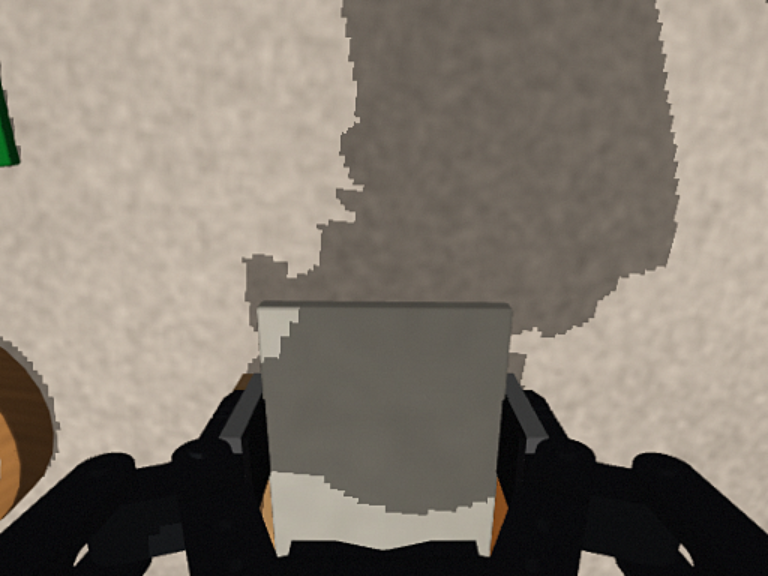

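View pics/s_liftb.png

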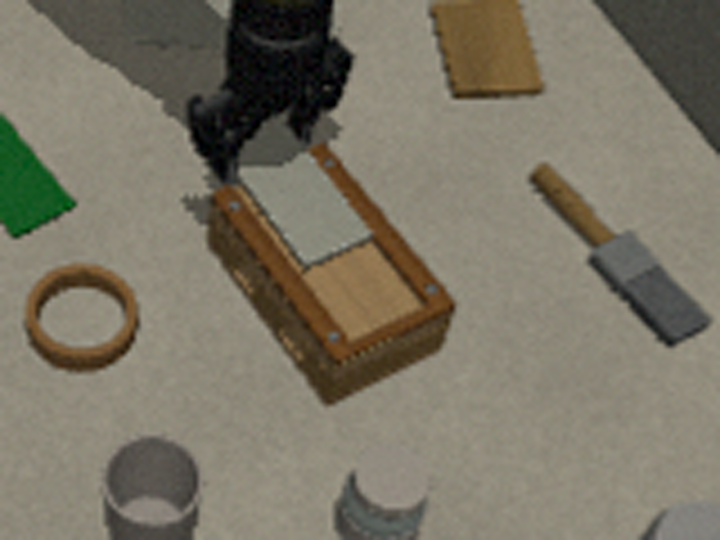

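The panel is held rigidly: its front edge stays at row 303, and the scene view shows it flat. I lift high and work out the panel pose in the tool frame.

```bash

python3 -m jog '[{"wx":0,"wy":0,"wz":0,"tx":0,"ty":0,"tz":-15,"fingers":255},{"wx":0,"wy":0,"wz":0,"tx":0,"ty":0,"tz":-35,"fingers":255},{"wx":0,"wy":0,"wz":0,"tx":0,"ty":0,"tz":-60,"fingers":255},{"wx":0,"wy":0,"wz":0,"tx":0,"ty":0,"tz":-85,"fingers":255},{"wx":0,"wy":0,"wz":0,"tx":0,"ty":0,"tz":-100,"fingers":255}]' | tail -4
python3 - <<'E'
from h import *
s=snap("wrist","w_up")
cv2.imwrite("pics/w_upc.png",cv2.resize(s["pixels"][190:384,160:350,::-1],None,fx=3,fy=3,interpolation=cv2.INTER_CUBIC))
E
```

```text
position: [0.4622, 0.1911, 0.1519]
ee_rot: [-0.059, 0.998, 0.0, 0.002]
ft_force: [1.5, 1.3, -2.7]
opening: 0.0604
```

View pics/w_upc.png

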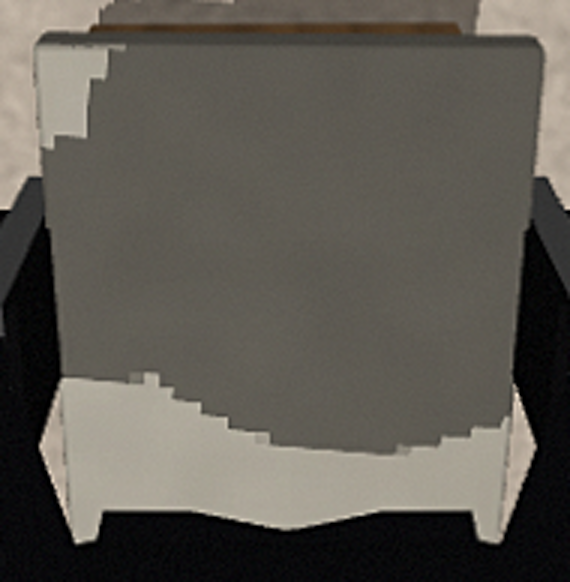

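```bash

python3 - <<'E'
from h import *
s=ctrl.snapshot("wrist");o=ctrl.observe();R=Ro.from_quat(o["ee_rot"]);p=np.array(o["position"])
px=[((x+.5)/3-.5+160,(y+.5)/3-.5+190) for x,y in [(36,46),(544,46),(513,375),(62,375)]]
Q=ray(s,px,p[2]+.0255);T=R.inv().apply(Q-p)*1000
print(T.round(1),np.linalg.norm(T[0]-T[1]),np.linalg.norm(T[2]-T[3]))
f=(T[0]+T[1])/2;b=(T[2]+T[3])/2;print("front",f,"angle",np.degrees((b-f)[1]/(b-f)[0]))
c=f+75*(b-f)/np.linalg.norm(b-f);print("centre in tool",c)
E
```

```text
[[ 35.1 -30.7 -25.8]
 [ 35.   30.7 -25.7]
 [-11.9  30.2 -25.4]
 [-11.8 -30.8 -25.5]] 61.447620715144424 61.00725319749333
front [ 3.50686717e+01  1.21258138e-02 -2.57387464e+01] angle 0.41862736851692844
centre in tool [-39.92760274  -0.53582891 -25.2302476 ]
```

```bash

python3 -c "
from h import *
delta([.5197,-.2045,.12],np.radians(8.3-90))"
```

```text
t 15.37 pos [0.4635 0.1916 0.1522] F [ 0.8  0.3 -2.3] open 0.0609 | shift mm [  -8.9 -400.    31.6]
   rotvec [ 1.0600e-02 -2.1000e-03  3.1149e+00]
   rotvec [ 0.0014  0.0068 -0.0267]
```

```bash

python3 -m jog '[{"wx":0,"wy":0.005,"wz":-0.005,"tx":0,"ty":-15,"tz":0,"fingers":255},{"wx":0,"wy":0.005,"wz":-0.01,"tx":-2,"ty":-45,"tz":0,"fingers":255},{"wx":0,"wy":0.005,"wz":-0.015,"tx":-3,"ty":-80,"tz":0,"fingers":255},{"wx":0,"wy":0.005,"wz":-0.02,"tx":-4,"ty":-115,"tz":0,"fingers":255},{"wx":0,"wy":0.005,"wz":-0.026,"tx":-5,"ty":-150,"tz":0,"fingers":255}]' | tail -4
python3 -c "
from h import *
delta([.5197,-.2045,.12],np.radians(8.3-90))"
```

```text
position: [0.4852, 0.0419, 0.1504]
ee_rot: [-0.073, 0.997, 0.001, -0.0]
ft_force: [0.2, 0.9, -2.0]
opening: 0.0605
t 15.78 pos [0.4852 0.0419 0.1504] F [ 0.2  0.9 -2. ] open 0.0605 | shift mm [   1.5 -248.8   30.1]
   rotvec [ 2.0000e-04  2.2000e-03 -3.1412e+00]
   rotvec [ 0.0014 -0.0001  0.0004]
```

```bash

python3 -m jog '[{"wx":0,"wy":0,"wz":0,"tx":0,"ty":-35,"tz":0,"fingers":255},{"wx":0,"wy":0,"wz":0,"tx":0,"ty":-70,"tz":0,"fingers":255},{"wx":0,"wy":0,"wz":0,"tx":0,"ty":-105,"tz":0,"fingers":255},{"wx":0,"wy":0,"wz":0,"tx":0,"ty":-140,"tz":0,"fingers":255},{"wx":0,"wy":0,"wz":0,"tx":1,"ty":-170,"tz":0,"fingers":255}]' | tail -4
python3 -c "
from h import *
s=snap('wrist','w_near')
delta([.5197,-.2045,.12],np.radians(8.3-90))"
```

```text
position: [0.5081, -0.1286, 0.1486]
ee_rot: [-0.072, 0.997, 0.001, -0.001]
ft_force: [-0.2, 0.2, -2.5]
opening: 0.0604
t 16.25 pos [ 0.509  -0.1333  0.1487] F [ 1.6 -5.7 -2. ] open 0.0603 | shift mm [ -0.7 -71.9  28.9]
   rotvec [-2.6000e-03  4.8000e-03  3.1377e+00]
   rotvec [-0.0031 -0.0016 -0.0039]
```

View pics/w_near.png

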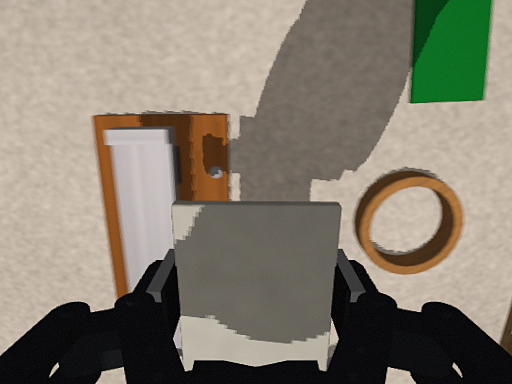

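The near end of the beam is visible at columns 107–175, with the lug at rows 128–144. I use it as a second measurement of the stand.

```bash
python3 - <<'E'
from h import *
s=snap("wrist","w_near2")
cv2.imwrite("pics/w_near_c.png",cv2.resize(s["pixels"][105:300,85:245,::-1],None,fx=3,fy=3,interpolation=cv2.INTER_CUBIC))
S=np.array([.5593,-.1987]);u=np.array([np.cos(np.radians(8.3)),np.sin(np.radians(8.3))]);n=np.array([-u[1],u[0]])
X=[[*(S+a*u+b*n),z] for a,b,z in [(-.084,.02,.068),(-.084,-.02,.068),(-.1,.055,.01),(-.1,-.055,.01),(-.02,-.02,.06),(-.05,.02,.06)]]
print(((proj(s,X)-[85,105]+.5)*3-.5).round(0).tolist())
delta([.5197,-.2045,.12],np.radians(8.3-90))
E
```

```text
[[274.0, 116.0], [92.0, 118.0], [450.0, 26.0], [43.0, 31.0], [137.0, 378.0], [292.0, 258.0]]
t 16.3 pos [ 0.5086 -0.1304  0.1486] F [ 0.6  1.  -2. ] open 0.0598 | shift mm [ -0.7 -74.9  28.6]
   rotvec [-2.2000e-03 -0.0000e+00  3.1369e+00]
   rotvec [ 0.     -0.0014 -0.0047]
```

View pics/w_near_c.png

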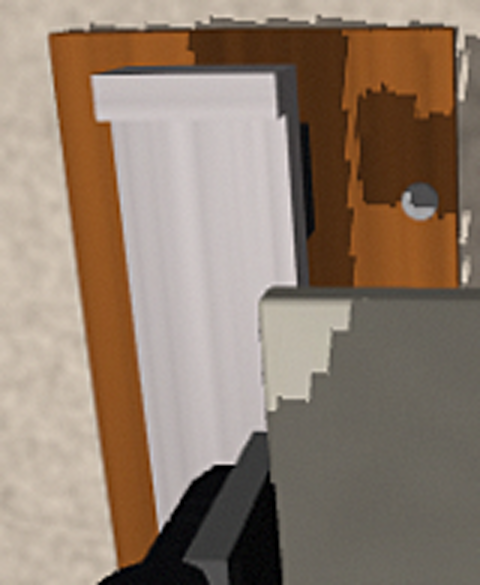

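The prediction and the picture agree within about 1 mm. I correct the stand centre to (0.5598, −0.1978).

```bash

python3 -m jog '[{"wx":0,"wy":-0.001,"wz":-0.005,"tx":0,"ty":-25,"tz":0,"fingers":255},{"wx":0,"wy":-0.001,"wz":-0.005,"tx":-1,"ty":-50,"tz":5,"fingers":255},{"wx":0,"wy":-0.001,"wz":-0.005,"tx":-1,"ty":-68,"tz":12,"fingers":255},{"wx":0,"wy":-0.001,"wz":-0.005,"tx":-1,"ty":-74,"tz":20,"fingers":255},{"wx":0,"wy":-0.001,"wz":-0.005,"tx":-1,"ty":-74,"tz":28,"fingers":255}]' | tail -4
python3 -m jog '[{"wx":0,"wy":0,"wz":0,"tx":0,"ty":0,"tz":0,"fingers":255},{"wx":0,"wy":0,"wz":0,"tx":0,"ty":0,"tz":0,"fingers":255}]' | tail -4
python3 - <<'E'
from h import *
s=snap("wrist","w_hover")
delta([.5202,-.2036,.06],np.radians(8.3-90))
S=np.array([.5598,-.1978]);u=np.array([np.cos(np.radians(8.3)),np.sin(np.radians(8.3))]);n=np.array([-u[1],u[0]])
X=[[*(S+a*u+b*n),z] for a,b,z in [(-.084,.02,.068),(-.084,-.02,.068),(-.1,.055,.01),(-.1,-.055,.01)]]
cv2.imwrite("pics/w_hoverb.png",cv2.resize(s["pixels"][:,:,::-1],(768,576)))
print((proj(s,X)*1.5).round(0).tolist())
E
```

```text
position: [0.5194, -0.2039, 0.1189]
ee_rot: [-0.072, 0.997, 0.0, -0.001]
ft_force: [0.7, 0.5, -2.7]
opening: 0.0606
position: [0.518, -0.2024, 0.1173]
ee_rot: [-0.072, 0.997, 0.001, -0.002]
ft_force: [-0.1, -0.6, -2.2]
opening: 0.0603
t 16.93 pos [ 0.5187 -0.2025  0.1181] F [-0.1 -0.  -1.9] open 0.0605 | shift mm [-1.6 -1.4 58.1]
   rotvec [ 0.0049  0.0033 -3.1416]
   rotvec [ 0.0021 -0.0031  0.    ]
[[433.0, 230.0], [326.0, 231.0], [496.0, 177.0], [264.0, 178.0]]
```

View pics/w_hoverb.png

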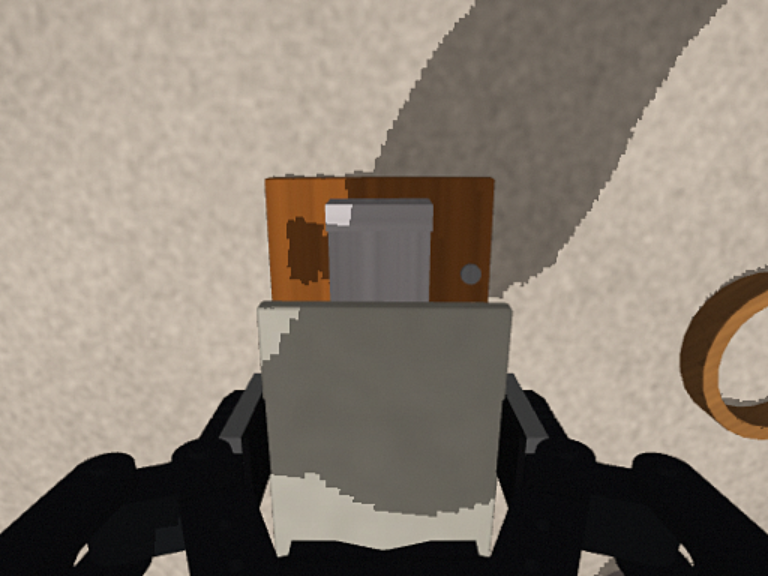

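The predicted lug and base corners match the picture within about 1 mm. I descend in steps and correct the small offsets.

```bash

python3 -m jog '[{"wx":0.002,"wy":-0.003,"wz":0,"tx":-1.6,"ty":-1.4,"tz":5,"fingers":255},{"wx":0.002,"wy":-0.003,"wz":0,"tx":-1.6,"ty":-1.4,"tz":18,"fingers":255},{"wx":0.002,"wy":-0.003,"wz":0,"tx":-1.6,"ty":-1.4,"tz":32,"fingers":255},{"wx":0.002,"wy":-0.003,"wz":0,"tx":-1.6,"ty":-1.4,"tz":44,"fingers":255},{"wx":0.002,"wy":-0.003,"wz":0,"tx":-1.6,"ty":-1.4,"tz":52,"fingers":255}]' | tail -4
python3 -c "
from h import *
delta([.5202,-.2036,.0405],np.radians(8.3-90))"
```

```text
position: [0.52, -0.2027, 0.0652]
ee_rot: [-0.073, 0.997, 0.0, -0.0]
ft_force: [-1.0, -0.4, -2.3]
opening: 0.0605
t 17.35 pos [ 0.52   -0.2027  0.0652] F [-1.  -0.4 -2.3] open 0.0605 | shift mm [-0.1 -0.9 24.7]
   rotvec [ 6.0000e-04  8.0000e-04 -3.1405e+00]
   rotvec [ 0.0005 -0.0004  0.001 ]
```

```bash

python3 -m jog '[{"wx":0,"wy":0,"wz":0.001,"tx":0,"ty":-0.9,"tz":6,"fingers":255},{"wx":0,"wy":0,"wz":0.001,"tx":0,"ty":-0.9,"tz":11,"fingers":255},{"wx":0,"wy":0,"wz":0.001,"tx":0,"ty":-0.9,"tz":15,"fingers":255},{"wx":0,"wy":0,"wz":0.001,"tx":0,"ty":-0.9,"tz":18,"fingers":255},{"wx":0,"wy":0,"wz":0.001,"tx":0,"ty":-0.9,"tz":19,"fingers":255}]' | tail -4
python3 - <<'E'
from h import *
s=snap("wrist","w_low")
delta([.5202,-.2036,.0405],np.radians(8.3-90))
cv2.imwrite("pics/w_lowb.png",cv2.resize(s["pixels"][:,:,::-1],(768,576)))
E
```

```text
position: [0.5202, -0.2036, 0.046]
ee_rot: [-0.072, 0.997, 0.0, -0.0]
ft_force: [-0.1, 0.1, -1.8]
opening: 0.0606
t 17.82 pos [ 0.5201 -0.2036  0.046 ] F [ 0.1 -0.1 -2. ] open 0.0604 | shift mm [-0.1  0.   5.5]
   rotvec [-7.0000e-04 -8.0000e-04  3.1416e+00]
   rotvec [ 0.0005 -0.0004 -0.    ]
```

View pics/w_lowb.png

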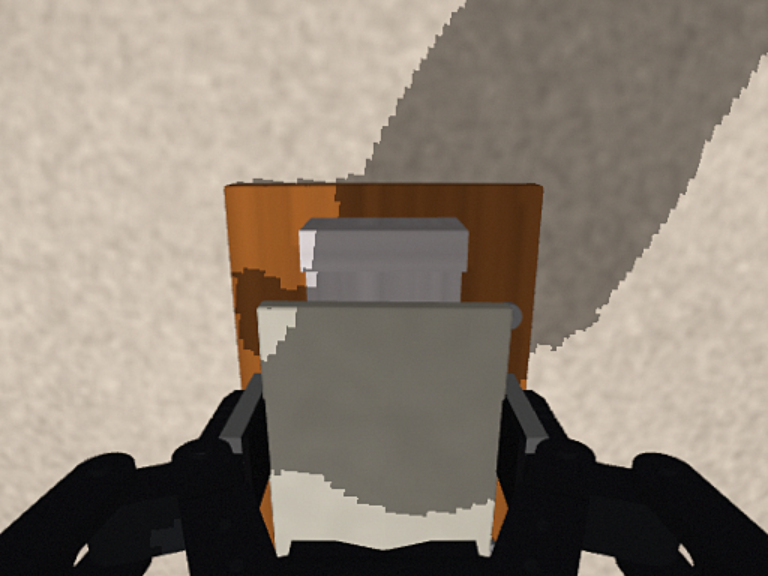

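The beam (300–468) and the panel front (258–511) share a centre column of about 384. I lower slowly to contact.

```bash

python3 -m jog '[{"wx":0,"wy":0,"wz":0,"tx":0,"ty":0,"tz":1,"fingers":255},{"wx":0,"wy":0,"wz":0,"tx":0,"ty":0,"tz":2,"fingers":255},{"wx":0,"wy":0,"wz":0,"tx":0,"ty":0,"tz":3,"fingers":255},{"wx":0,"wy":0,"wz":0,"tx":0,"ty":0,"tz":3.7,"fingers":255},{"wx":0,"wy":0,"wz":0,"tx":0,"ty":0,"tz":4,"fingers":255}]' | grep -v open
python3 -m jog '[{"wx":0,"wy":0,"wz":0,"tx":0,"ty":0,"tz":0.5,"fingers":255},{"wx":0,"wy":0,"wz":0,"tx":0,"ty":0,"tz":0.7,"fingers":255}]' | tail -4
python3 -m jog '[{"wx":0,"wy":0,"wz":0,"tx":0,"ty":0,"tz":0.4,"fingers":255},{"wx":0,"wy":0,"wz":0,"tx":0,"ty":0,"tz":0.5,"fingers":255}]' | tail -4
```

```text
time_s: 18.23
position: [0.5202, -0.2036, 0.042]
ee_rot: [-0.072, 0.997, 0.0, -0.0]
ft_force: [0.1, -0.5, -1.8]
position: [0.5202, -0.2037, 0.0414]
ee_rot: [-0.072, 0.997, 0.0, -0.0]
ft_force: [0.6, 0.2, -1.3]
opening: 0.0603
position: [0.5203, -0.2037, 0.0411]
ee_rot: [-0.072, 0.997, 0.0, -0.0]
ft_force: [-0.8, 0.4, 0.2]
opening: 0.0602
```

```bash

python3 -m jog '[{"wx":0,"wy":0,"wz":0,"tx":0,"ty":0,"tz":0.4,"fingers":255},{"wx":0,"wy":0,"wz":0,"tx":0,"ty":0,"tz":0.4,"fingers":255}]' | tail -4
python3 -c "
from h import *
print(np.round(ctrl.observe()['moment'],3))"
```

```text
position: [0.5203, -0.2037, 0.0411]
ee_rot: [-0.072, 0.997, 0.0, 0.0]
ft_force: [-1.9, 0.8, 3.4]
opening: 0.0605
[ 0.106  0.43  -0.031]
```

Contact at about 3–5 N net. I ease the grip, then open gently.

```bash

python3 -m jog '[{"wx":0,"wy":0,"wz":0,"tx":0,"ty":0,"tz":0.2,"fingers":255},{"wx":0,"wy":0,"wz":0,"tx":0,"ty":0,"tz":0.2,"fingers":90},{"wx":0,"wy":0,"wz":0,"tx":0,"ty":0,"tz":0,"fingers":75},{"wx":0,"wy":0,"wz":0,"tx":0,"ty":0,"tz":0,"fingers":65},{"wx":0,"wy":0,"wz":0,"tx":0,"ty":0,"tz":0,"fingers":55}]' 20| tail -4
python3 -m jog '[{"wx":0,"wy":0,"wz":0,"tx":0,"ty":0,"tz":0,"fingers":40},{"wx":0,"wy":0,"wz":0,"tx":0,"ty":0,"tz":0,"fingers":20},{"wx":0,"wy":0,"wz":0,"tx":0,"ty":0,"tz":0,"fingers":0},{"wx":0,"wy":0,"wz":0,"tx":0,"ty":0,"tz":0,"fingers":0},{"wx":0,"wy":0,"wz":0,"tx":0,"ty":0,"tz":0,"fingers":0}]' | tail -4
python3 - <<'E'
from h import *
s=snap("wrist","w_rel")
delta([.5202,-.2036,.0405],np.radians(8.3-90))
cv2.imwrite("pics/w_relb.png",cv2.resize(s["pixels"][:,:,::-1],(768,576)))
E
```

```text
position: [0.5207, -0.2038, 0.041]
ee_rot: [-0.072, 0.997, -0.0, 0.0]
ft_force: [1.6, -0.3, -0.3]
opening: 0.0668
position: [0.5207, -0.2038, 0.041]
ee_rot: [-0.072, 0.997, -0.0, 0.0]
ft_force: [0.3, -0.4, 0.9]
opening: 0.0854
t 19.62 pos [ 0.5207 -0.2038  0.0411] F [-0.2 -0.4 -0.1] open 0.0856 | shift mm [0.5 0.3 0.6]
   rotvec [1.2000e-03 2.0000e-04 3.1415e+00]
   rotvec [-0.0001  0.0008 -0.0001]
```

View pics/w_relb.png

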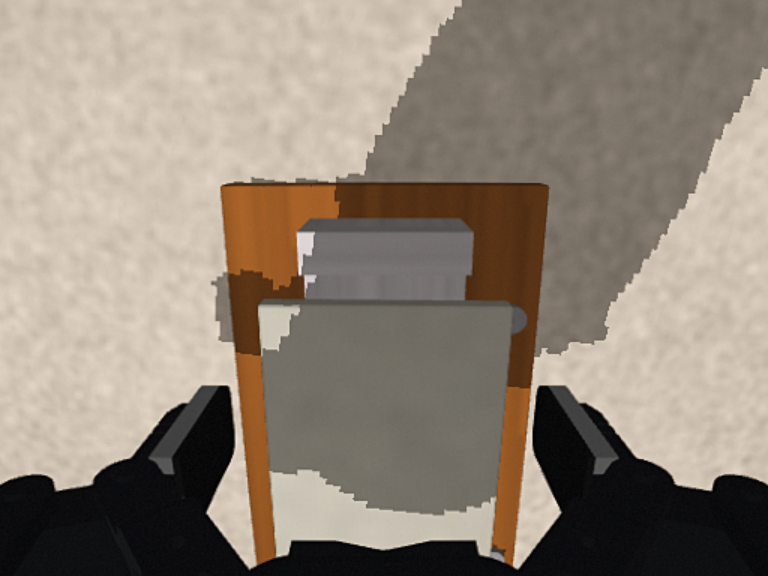

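Released and clear on both sides. I rise straight up and inspect.

```bash

python3 -m jog '[{"wx":0,"wy":0,"wz":0,"tx":0,"ty":0,"tz":-8,"fingers":0},{"wx":0,"wy":0,"wz":0,"tx":0,"ty":0,"tz":-25,"fingers":0},{"wx":0,"wy":0,"wz":0,"tx":0,"ty":0,"tz":-55,"fingers":0},{"wx":0,"wy":0,"wz":0,"tx":0,"ty":0,"tz":-95,"fingers":0},{"wx":0,"wy":0,"wz":0,"tx":0,"ty":0,"tz":-135,"fingers":0}]' | tail -4
python3 -m jog '[{"wx":0,"wy":0,"wz":0,"tx":-25,"ty":0,"tz":-40,"fingers":0},{"wx":0,"wy":0,"wz":0,"tx":-60,"ty":0,"tz":-60,"fingers":0},{"wx":0,"wy":0,"wz":0,"tx":-60,"ty":0,"tz":-60,"fingers":0},{"wx":0,"wy":0,"wz":0,"tx":-60,"ty":0,"tz":-60,"fingers":0},{"wx":0,"wy":0,"wz":0,"tx":-60,"ty":0,"tz":-60,"fingers":0}]' | tail -4
python3 - <<'E'
from h import *
s=snap("wrist","w_fin")
cv2.imwrite("pics/w_finc.png",cv2.resize(s["pixels"][:,130:390,::-1],None,fx=1.5*1.0,fy=1.5,interpolation=cv2.INTER_CUBIC))
E
```

```text
position: [0.5196, -0.2034, 0.1774]
ee_rot: [-0.072, 0.997, 0.0, -0.0]
ft_force: [0.2, -0.5, -0.6]
opening: 0.0855
position: [0.5785, -0.1946, 0.237]
ee_rot: [-0.073, 0.997, 0.0, -0.001]
ft_force: [0.2, 0.0, 0.1]
opening: 0.0852
```

View pics/w_finc.png

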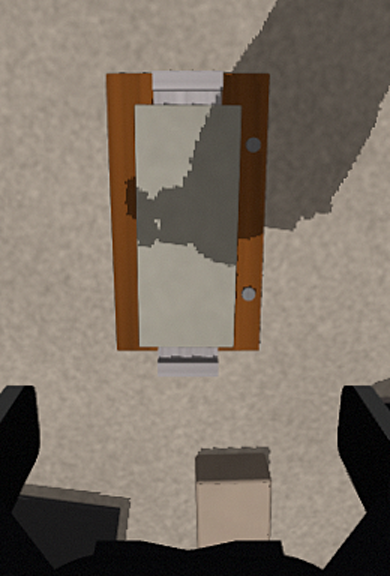

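```bash
python3 - <<'E'
from h import *
s=snap("wrist","w_fin2")
cv2.imwrite("pics/w_fin2c.png",cv2.resize(s["pixels"][40:260,190:320,::-1],None,fx=2.7,fy=2.7,interpolation=cv2.INTER_CUBIC))
t=snap("top","t_fin");snap("scene","s_fin")
E
```

```text
(no output)
```

View pics/w_fin2c.png

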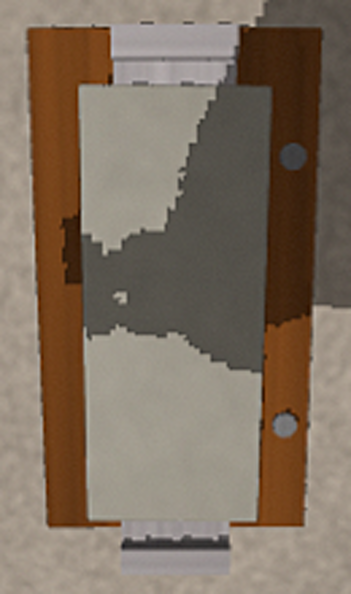

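View pics/s_fin.png

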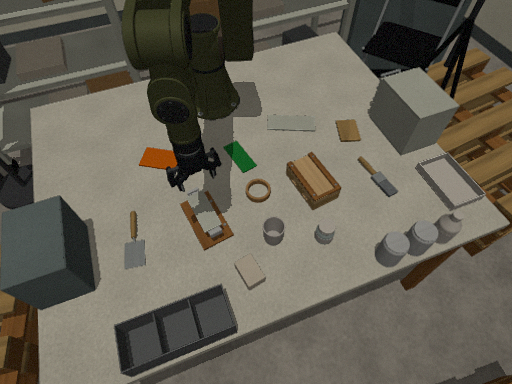

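```bash
python3 - <<'E'
from h import *
s=ctrl.snapshot("wrist")
c=lambda pts,k=2.7,ox=190,oy=40:[((x+.5)/k-.5+ox,(y+.5)/k-.5+oy) for x,y in pts]
u=np.array([np.cos(np.radians(8.3)),np.sin(np.radians(8.3))]);n=np.array([-u[1],u[0]]);S=np.array([.5598,-.1978])
def rep(nm,p,z):
    Q=ray(s,c(p),z);v=Q[0]+Q[1]-Q[2]-Q[3];d=Q[:,:2].mean(0)-S
    print(nm,Q.mean(0).round(4),(np.linalg.norm(np.roll(Q,-1,0)-Q,axis=1)*1000).round(1),"yaw",np.degrees(np.arctan2(v[1],v[0])).round(2),"off mm",(d@u*1000).round(1),(d@n*1000).round(1))
rep("panel",[(88,522),(257,521),(271,86),(78,85)],.066)
rep("base",[(49,526),(304,526),(322,29),(27,29)],.010)
rep("lugs",[(121,548),(230,548),(239,57),(111,57)],.068)
a=cv2.imread("pics/s_fin.png");cv2.imwrite("pics/s_finc.png",cv2.resize(a[140:260,140:280],None,fx=5,fy=5,interpolation=cv2.INTER_CUBIC))
a=cv2.imread("pics/t_fin.png");cv2.imwrite("pics/t_finc.png",cv2.resize(a[80:300,80:420],None,fx=2.2,fy=2.2,interpolation=cv2.INTER_CUBIC))
E
```

```text
panel [ 0.5587 -0.1987  0.066 ] [ 61.2 148.9  61.5 149.5] yaw 7.88 off mm -1.3 -0.7
base [ 0.5592 -0.1978  0.01  ] [109.1 198.3 109.4 198.1] yaw 8.41 off mm -0.6 0.0
lugs [ 0.5591 -0.198   0.068 ] [ 39.6 167.2  40.2 167.1] yaw 8.23 off mm -0.7 -0.1
```

View pics/s_finc.png

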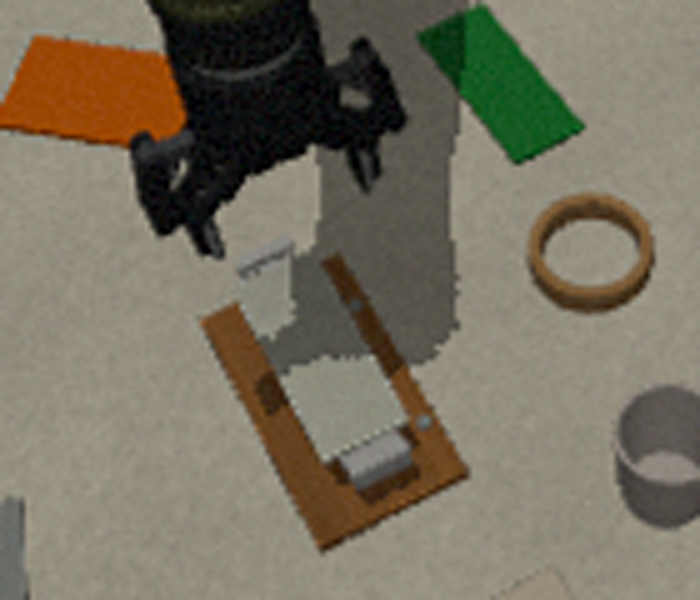

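View pics/t_finc.png

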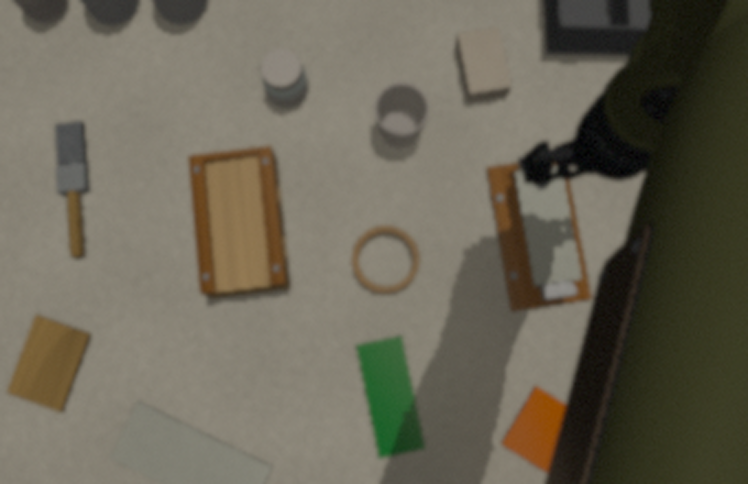

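The panel is within about 1 mm of the stand centre, in line within about 0.4°, flat and between the lugs. The jig is empty and the bystanders look undisturbed. I hand in.

```bash
python3 -c "
from station import ctrl
o=ctrl.observe();print(o['time_s'],o['ft_force']);print(ctrl.sign_off())"
```

```text
20.7 [-0.37237758 -0.49030016 -0.03139893]
the job is handed in; nothing more can be done
None
```

The white panel now lies flat on the stand's beam, between the two lugs. I handed the job in at 20.7 s with the gripper open and well clear.

**What I did:** I slid the panel out of the jig with a press of about 8–13 N and stopped at an overhang of about 50 mm. Then I pinched the overhanging sides at 60 N, lifted it, carried it over and set it down with about 3–5 N of contact before opening.

**Last checks (final wrist picture):**
- **Position:** the panel centre is 0.4–0.8 mm along and about 0.7 mm across from the stand's centre, in line within 0.4–0.5°.
- **Surroundings:** the scene and top views show the panel flat, the jig empty, and the other things where they were, as far as they are in view. The arm hides part of the right side in the top view.
- **Contact:** the wrist force was near zero at hand-in.

**What went wrong or disagreed:**
- **Slip:** the first drag slipped about 5 mm on the panel face because the press fell to about 5.5 N. I pressed a bit more and it then dragged without slipping.
- **Peak press:** the highest reading was 15.6 N, during that re-press.
- **Overhang reading:** measurements varied from 48.6 to 51.5 mm.
- **Half turn:** joint 6 reached its limit on the way to the jig, so I turned the tool half round before starting.

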